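Load and fasten a field logger case

TASK

Load the orange logger case: swing its hasp right off the catch until it stands upright or further, raise the lid well open, and plug every sensor module standing on the bench fully home into the bay of its own colour. Then shut the lid and swing the hasp back down flat over the catch. Never lift the lid with the hasp still over it or fold the hasp in while the lid is up, and leave the reagent bottle and the beaker standing where they are.

Things in the scene. Friction and masses are not known exactly. Their poses are not given: they have to be found in the camera images.
- case: orange open-topped logger case fixed to the bench, 170 (x) x 290 (y) x 85 mm, 5 mm walls and floor; origin at the centre of its underside, z up, its front wall (hasp) at its own x = -85 mm, its lid hinge along the back at x = +85 mm. Shut, the lid's upper face is 96 mm above the bench
- hasp (a joint): steel hasp hinged on the case's front wall about a level axis along the case's y. 0 = flat over the lid, the lid's catch standing up through its slot (fastened); grows as it swings up and out to the front (-x of the case): 1.57 = upright, 1.9 = stop. Hinge friction of 0.06 N m holds it wherever left. Strap 72 mm long, 30 wide
- hasp_hinge (a point): centre of the hasp's hinge axis, in the case frame at (-97, -80, 100) mm
- hasp_bar (a point): grip point on the hasp's red round bar, 12 mm thick, along the case's y, sticking out 48 mm past the strap on the case's -y side. With the hasp at 0 this point is 70 mm in x, -42 mm in y and 20 mm in z from the hinge (case axes), 24 mm above the lid; it turns with the hasp. Free bar: from 27 mm on the strap's side of this point to 21 mm on the other
- lid (a joint): orange lid hinged along the back of the case about the case's y. 0 = shut, grows as the front edge rises, 1.6 = stop. Stiff hinge (0.38 N m; lid 0.3 kg) holds it wherever left. 172 x 296 x 10 mm. The hasp does not physically hold the lid down: it is up to you to swing it off first
- lid_hinge (a point): centre of the lid's hinge axis, in the case frame at (85, 0, 86) mm
- lid_bar (a point): middle of the lid's white round handle bar, 12 mm thick, along the case's y, 78 mm clear between its arms. With the lid at 0 it is -185 mm in x, 60 mm in y and 32 mm in z from the lid hinge (case axes): 22 mm above the lid's top, 13 mm out in front of its edge; it turns with the lid
- mod_purple: purple sensor module (plug block), 105 to 210 g, loose, upright on the bench; may be absent (None). Plug foot 64 (own x) x 40 (own y) x 30 mm high; on it a grip ridge 44 (x) x 24 (y) x 30 mm, a thin grey stripe on top; 60 mm tall in all. Origin at the centre of its underside, z up; fits either way round
- bay_purple_hole0 (a point): centre of the mouth of the purple socket bay in the case, 30 mm above the bench, axes as the case's. Hole 68 (x) x 44 (y) x 20 mm deep, 3 mm chamfer. The three bays stand side by side in an order that varies, 85 mm apart along the case's y, 12 mm to -x of its centre. Home, a module's underside is 20 mm below this point, its top 15 mm below the shut lid
- mod_green: green sensor module (plug block), 105 to 210 g, loose, upright on the bench; may be absent (None). Plug foot 64 (own x) x 40 (own y) x 30 mm high; on it a grip ridge 44 (x) x 24 (y) x 30 mm, a thin grey stripe on top; 60 mm tall in all. Origin at the centre of its underside, z up; fits either way round
- bay_green_hole0 (a point): centre of the mouth of the green socket bay in the case, 30 mm above the bench, axes as the case's. Hole 68 (x) x 44 (y) x 20 mm deep, 3 mm chamfer. The three bays stand side by side in an order that varies, 85 mm apart along the case's y, 12 mm to -x of its centre. Home, a module's underside is 20 mm below this point, its top 15 mm below the shut lid
- mod_white: white sensor module (plug block), 105 to 210 g, loose, upright on the bench; may be absent (None). Plug foot 64 (own x) x 40 (own y) x 30 mm high; on it a grip ridge 44 (x) x 24 (y) x 30 mm, a thin grey stripe on top; 60 mm tall in all. Origin at the centre of its underside, z up; fits either way round
- bay_white_hole0 (a point): centre of the mouth of the white socket bay in the case, 30 mm above the bench, axes as the case's. Hole 68 (x) x 44 (y) x 20 mm deep, 3 mm chamfer. The three bays stand side by side in an order that varies, 85 mm apart along the case's y, 12 mm to -x of its centre. Home, a module's underside is 20 mm below this point, its top 15 mm below the shut lid
- reagent: dark purple reagent bottle, 44 mm across, 110 mm tall, stands loose on the bench; leave alone; origin at the centre of its underside
- beaker: clear glass beaker, 70 mm across, 85 mm tall, stands loose on the bench; leave alone; origin at the centre of its underside
Things that resemble listed ones, but are neither listed nor needed, are in the scene too. Leave any brown, pink or yellow look-alike of the mod_white alone.

How it is judged:
On the way, in this order (a step that is already met when the one before it is completed fails the run):
1. the hasp is swung off the catch to about upright or further, the lid still shut (value of joint hasp above 1.3 rad and value of joint lid below 0.06 rad), for 0.2 s.
2. the lid is raised well open (more than 1 rad) (value of joint lid above 1 rad), for 0.2 s.
3. every module present is fully home in the bay of its colour, and the fingers are off it (horizontal distance between mod_purple and bay_purple_hole0 below 0.006 m and z of mod_purple in the frame of bay_purple_hole0 below -0.015 m and angle between the x axis of mod_purple and the x axis of bay_purple_hole0, either way round below 0.12 rad and angle between each of mod_purple, mod_green, mod_white's own z axis and vertical below 0.12 rad and horizontal distance between mod_green and bay_green_hole0 below 0.006 m and z of mod_green in the frame of bay_green_hole0 below -0.015 m and angle between the x axis of mod_green and the x axis of bay_green_hole0, either way round below 0.12 rad and horizontal distance between mod_white and bay_white_hole0 below 0.006 m and z of mod_white in the frame of bay_white_hole0 below -0.015 m and angle between the x axis of mod_white and the x axis of bay_white_hole0, either way round below 0.12 rad and contact force between the fingers and mod_purple below 0.1 N and contact force between the fingers and mod_green below 0.1 N and contact force between the fingers and mod_white below 0.1 N), for 0.2 s.
4. the lid is shut, the hasp still swung clear (value of joint lid below 0.05 rad and value of joint hasp above 0.8 rad), for 0.2 s.
5. the hasp lies over the catch (value of joint hasp below 0.1 rad), for 0.2 s.
At the end, for the whole second after the job is handed in: every module present is in the bay of its colour, within 6 mm and 0.12 rad of the hole and at least 15 mm deep, upright; the lid is shut (within 0.05 rad) and the hasp lies over the catch (within 0.1 rad) (horizontal distance between mod_purple and bay_purple_hole0 below 0.006 m and z of mod_purple in the frame of bay_purple_hole0 below -0.015 m and angle between the x axis of mod_purple and the x axis of bay_purple_hole0, either way round below 0.12 rad and angle between each of mod_purple, mod_green, mod_white's own z axis and vertical below 0.12 rad and horizontal distance between mod_green and bay_green_hole0 below 0.006 m and z of mod_green in the frame of bay_green_hole0 below -0.015 m and angle between the x axis of mod_green and the x axis of bay_green_hole0, either way round below 0.12 rad and horizontal distance between mod_white and bay_white_hole0 below 0.006 m and z of mod_white in the frame of bay_white_hole0 below -0.015 m and angle between the x axis of mod_white and the x axis of bay_white_hole0, either way round below 0.12 rad and value of joint lid below 0.05 rad and value of joint hasp below 0.1 rad and angular speed of each of mod_purple, mod_green, mod_white below 0.3 rad/s); the robot touches nothing.
It fails at once if the lid is up (over 0.15 rad) while the hasp is over it (under 0.8 rad) (value of joint lid above 0.15 rad and value of joint hasp below 0.8 rad).
It fails at once if the reagent bottle or the beaker is shifted more than 60 mm or tipped over (distance of any of reagent, beaker from where it was at the start of the episode above 0.06 m or angle between any of reagent, beaker's own z axis and vertical above 0.6 rad).
Of mod_purple, mod_green, mod_white only 2 to 3 are there at a start; the rules pass over those that are not, and their reading is None.
At some moment in a run one of mod_purple, mod_green, mod_white may be knocked a few centimetres aside while the robot is not near it.
It also fails if it takes over 210 s, if anything falls off the work surface, if the arm or the gripper's body presses on something with over 40 N, if the wrist force passes 120 N, or if a joint passes its speed limit or range.

ROBOT

A 6-joint arm with a two-finger parallel gripper is mounted at the origin on the work surface. World frame = base frame: x ahead of the robot, y to its left, z up, the work surface at z = 0. Lengths are in m, angles in rad, forces in N, time in s.
With the tool pointing down it reaches from about 0.375 to 0.975 m from the base axis. Payload 3.8 kg.
Tool frame: the origin (TCP) lies midway between the tips of the shut fingers; the grasp point (between the pads) lies pinch_z behind it (pinch_z is the distance from the TCP to the grasp point, in m); x points along the fingers, y is the direction in which the jaws open and shut, and the axes are right-handed (so a half turn about x gives the same grasp; the last joint's range is limited). The gripper opens to 88 mm and grips with 3 to 60 N. Pads are 18 mm wide; open, the fingers measure 123 mm over their backs; the gripper's body (75 mm by 187 mm) begins 45 mm behind the grasp point.
Start: joints at [-1.144, 0.264, 1.604, -0, 1.274, -0.037], TCP at [0.302, -0.604, 0.216] pointing down, gripper open.
Joint ranges: [-2.63, 2.63], [-0.94, 2.18], [0.31, 2.57], [-1.31, 4.45], [0, 2.66], [-2.55, 2.55]. Speed limits (rad/s): [2.57, 2.57, 3.14, 3.14, 3.14, 3.14].

INTERFACE

Orientations are given as a unit quaternion [w, x, y, z].
In Python, from station import * gives the robot as it stands. The module is installed in compiled form; this text tells all that it offers.
- The arm moves only by the tool carry_out, never from a script. Its argument "commands" is a list of rows, each an object of numbers: "gripper": the finger opening in cm, from 0 to 8.81; "dx", "dy", "dz": the shift along the world's x, y, z in cm; "spin": the turn about the world's z in rad. A call has 1 to 12 rows; each row shifts and turns the commanded pose from where the row before left it; what a row does not reach is not made up. A row lasts 1/8 s, in which the tool goes at most 62.5 mm and 10.7 degrees, less where a joint would pass 70% of its speed; a pose out of reach is approached as far as the arm can. A call is refused whole if a number of a shift passes 6.25 or a number of a turn 0.188, either way. A call with a gripper value outside its range is refused whole. The fingers move at their own pace and stop on an object; the grip force is fixed at half the most. Time passes only in rows, so rows that do not move let the fingers close. It gives the time, the measured TCP pose, the force and the opening at its end, in the units of the state.
- sense(): the state, without advancing time (a new reading comes with each control period).
- capture(name): name is "side" or "top" or "wrist"; returns a dict with "pixels" (384x512x3 uint8, red, green, blue), "range_z" (384x512 float32, m along the optical axis (not along the pixel's ray), 0 where there is no reading), "K" (3x3 intrinsics, pixels), "dist_coeffs" ([k1, k2, p1, p2, k3] as OpenCV has them; the pictures are not rectified), "rvec" (rotation vector, rad) and "tvec" (3), from world to camera coordinates, as OpenCV has them. Camera axes: x right, y down, z forward; pixel columns grow to the right and rows downward; lengths in m; the calibration is good to about 2 mm. A picture is of the moment at which its call begins.
- hand_in(): hands the job in, once; it reports no verdict.
The state is a dict: "clock": time; "joint_pos": joint angles; "joint_velocities": joint speeds; "effort": joint torques, N m; "tcp_pos": TCP position; "orientation": TCP orientation; "contact_force": force on the tool from outside, world axes, zero at the start; "ft_torque": the same for the moment, N m; "width": opening from 0.0 (shut) to 1.0 (fully open).
Only numpy, scipy, OpenCV 4.12 (cv2) and the standard library are available. Lean on these libraries where they do the work, as an engineer would, in place of code of your own. Each camera call takes 0.05 s, during which the arm holds its last target.

## Working session

There is one attempt and no reset: what is moved stays moved. The work goes in short steps, Python scripts to look and compute and a tool call to move; the robot and the scene stay as the last step left them, time stands still between calls to the robot, and variables do not carry over. Pictures are saved under pics/ and viewed, and the job is handed in when it is done.

Besides the shell and the picture viewer there is one more tool, called after "Request:" as name([rows], argument=value, ...), one row to a line, values as JSON. carry_out: Moves the arm, as the interface text tells. Its arguments: {"type":"object","properties":{"commands":{"type":"array","items":{"type":"object","properties":{"gripper":{"type":"number"},"dx":{"type":"number"},"dy":{"type":"number"},"dz":{"type":"number"},"spin":{"type":"number"}}}}},"required":["commands"]}

```bash
mkdir -p pics
cat > h.py <<'E'
from station import *
import numpy as np, cv2
def snap(n,f):
    c=capture(n); cv2.imwrite(f'pics/{f}.png',c['pixels'][:,:,::-1]); np.savez(f'pics/{f}.npz',**{k:np.asarray(v) for k,v in c.items()}); return c
def cloud(c):
    h,w=c['range_z'].shape
    u,v=np.meshgrid(np.arange(w),np.arange(h))
    p=np.stack([u,v],-1).reshape(-1,1,2).astype(np.float64)
    q=cv2.undistortPoints(p,np.asarray(c['K'],float),np.asarray(c['dist_coeffs'],float)).reshape(h,w,2)
    z=c['range_z'].astype(float)
    P=np.dstack([q*z[...,None],z])
    R=cv2.Rodrigues(np.asarray(c['rvec'],float))[0]; t=np.asarray(c['tvec'],float).reshape(3)
    W=(P-t)@R
    W[z==0]=np.nan
    return W
E
python3 - <<'E'
from h import *
s=sense()
for k,v in s.items(): print(k,np.round(v,3))
for n in ['side','top','wrist']:
    c=snap(n,n+'0'); print(n,c['K'].tolist() if hasattr(c['K'],'tolist') else c['K'],c['rvec'],c['tvec'])
    R=cv2.Rodrigues(np.asarray(c['rvec'],float))[0]; print(-R.T@np.asarray(c['tvec'],float).reshape(3))
E
```

```text
clock 0.0
joint_pos [-1.144  0.265  1.605 -0.     1.274 -0.037]
joint_velocities [ 0.    -0.001  0.001  0.    -0.001 -0.001]
effort [-1.0000e-03 -5.0212e+01 -3.5688e+01  7.3000e-02  3.0000e-02 -0.0000e+00]
tcp_pos [ 0.302 -0.603  0.214]
orientation [-0.162 -0.688 -0.163  0.688]
contact_force [ 0.503 -0.643  0.5  ]
ft_torque [-0.011  0.01   0.068]
width 1.002
side [[463.46922677223534, 0.0, 261.93868479031033], [0.0, 463.46922677223534, 185.91719921736546], [0.0, 0.0, 1.0]] [ 2.11784124 -0.01547424  0.0363942 ] [-0.59396685  0.0462718   1.23762145]
[ 0.55344069 -1.04758209  0.69492426]
top [[379.0160739463651, 0.0, 254.53787859765418], [0.0, 379.0160739463651, 192.13243386073097], [0.0, 0.0, 1.0]] [ 2.21496267 -2.18747398  0.0971495 ] [-0.10356838  0.61943405  1.09329171]
[ 0.55011516 -0.06842753  1.1324322 ]
wrist [[266.12717538828514, 0.0, 256.4330123815448], [0.0, 266.12717538828514, 190.86339741342977], [0.0, 0.0, 1.0]] [-2.46895906  1.52533333  0.21300059] [-0.67405678 -0.03746044  0.38877988]
[ 0.36364979 -0.57273847  0.38292963]
```

View pics/top0.png

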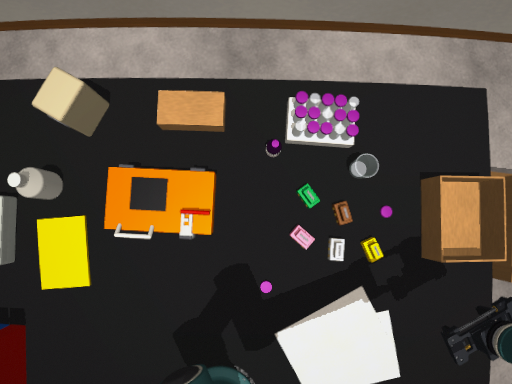

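View pics/side0.png

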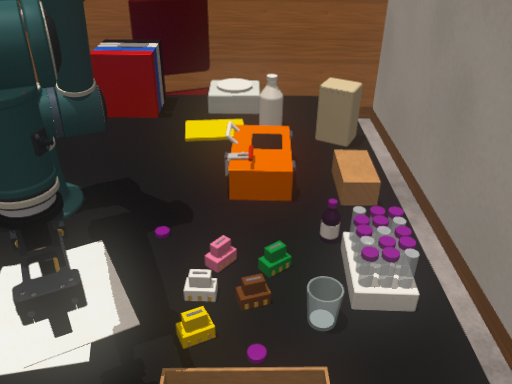

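View pics/wrist0.png

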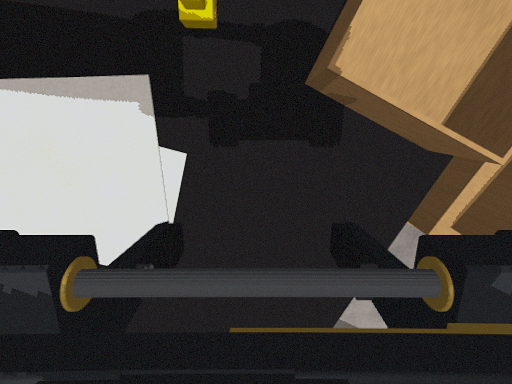

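```bash
cat > m.py <<'E'
from h import *
def L(f): return dict(np.load(f'pics/{f}.npz'))
def plane_pts(c,px,z):
    q=cv2.undistortPoints(np.asarray(px,float).reshape(-1,1,2),c['K'],c['dist_coeffs']).reshape(-1,2)
    R=cv2.Rodrigues(c['rvec'])[0]; t=c['tvec'].reshape(3)
    d=np.c_[q,np.ones(len(q))]@R; o=-R.T@t
    return o+d*((z-o[2])/d[:,2])[:,None]
def mask(c,lo,hi):
    hsv=cv2.cvtColor(c['pixels'],cv2.COLOR_RGB2HSV); return cv2.inRange(hsv,np.array(lo),np.array(hi))
E
python3 - <<'E'
from m import *
c=L('top0'); W=cloud(c)
m=mask(c,(5,200,150),(18,255,255))
n,l,st,ce=cv2.connectedComponentsWithStats(m)
for i in range(1,n):
    if st[i,4]>300: print(st[i],ce[i])
i=1+np.argmax(st[1:,4]); 
top=(l==i)&(np.abs(W[...,2]-0.096)<0.008)
pts=np.argwhere(top)[:,::-1]
print('z med',np.nanmedian(W[l==i][:,2]))
P=plane_pts(c,pts,0.096)[:,:2]
r=cv2.minAreaRect(P.astype(np.float32)); print(r, cv2.boxPoints(r))
def comp(name,lo,hi,zmin,zmax):
    m=mask(c,lo,hi); n,l,st,ce=cv2.connectedComponentsWithStats(m)
    for i in range(1,n):
        if st[i,4]>25:
            Q=W[l==i]; Q=Q[~np.isnan(Q[:,0])]
            if len(Q): print(name,ce[i].round(),st[i,4],Q.mean(0).round(4),'z',Q[:,2].min().round(3),Q[:,2].max().round(3))
comp('green',(45,150,60),(80,255,255),0,1)
comp('white',(0,0,170),(179,50,255),0,1)
comp('red',(0,200,120),(3,255,255),0,1)
comp('purple',(130,80,30),(160,255,255),0,1)
E
```

```text
[ 104  167  111   66 4262] [152.38995777 197.27780385]
z med 0.09624103728261238
((0.5909664630889893, 0.16834717988967896), (0.29579052329063416, 0.17062611877918243), 87.74029541015625) [[0.49988836 0.02393074]
 [0.67038184 0.01720311]
 [0.68204457 0.31276363]
 [0.5115511  0.31949127]]
green [308. 196.] 296 [ 0.6111 -0.2504  0.0402] z -0.001 0.065
white [144.  38.] 222 [ 1.4659  0.4705 -0.7502] z -0.767 -0.739
white [342.  34.] 30 [ 1.5132 -0.5647 -0.7499] z -0.762 -0.741
white [391.  44.] 189 [ 1.4684 -0.8327 -0.7502] z -0.76 -0.737
white [94. 51.] 76 [ 1.3949  0.7302 -0.7512] z -0.764 -0.737
white [347.  56.] 210 [ 1.391  -0.5889 -0.7496] z -0.762 -0.738
white [315.  98.] 77 [ 0.8746 -0.2557  0.1233] z 0.001 0.135
white [309. 130.] 730 [ 0.7992 -0.2507  0.0608] z 0.044 0.135
white [353. 101.] 67 [ 0.8669 -0.3612  0.1305] z 0.126 0.135
white [327. 113.] 88 [ 0.8347 -0.2902  0.1224] z 0.049 0.135
white [339. 128.] 87 [ 0.793  -0.3233  0.1237] z 0.048 0.135
white [357. 169.] 37 [ 0.689  -0.3912  0.0577] z 0.001 0.089
white [ 32. 184.] 412 [0.6284 0.5093 0.1352] z 0.116 0.158
white [
[... 279 characters left out ...]
 0.065
white [342. 344.] 8147 [ 0.1702 -0.3647  0.0048] z -0.004 0.012
red [195. 212.] 82 [0.5601 0.0645 0.1299] z 0.125 0.134
purple [301.  97.] 142 [ 0.882  -0.2203  0.1136] z -0.005 0.137
purple [334.  99.] 275 [ 0.8767 -0.3116  0.1133] z -0.008 0.135
purple [307. 112.] 254 [ 0.8339 -0.2332  0.1308] z 0.081 0.138
purple [347. 115.] 255 [ 0.8294 -0.3436  0.1254] z -0.003 0.136
purple [319. 127.] 258 [ 0.7928 -0.2674  0.1281] z 0.049 0.137
purple [352. 130.] 129 [ 0.7885 -0.3591  0.125 ] z -0.002 0.135
purple [274. 146.] 168 [ 0.7466 -0.1467  0.0861] z -0.003 0.114
purple [386. 211.] 141 [ 0.5688 -0.4932  0.0104] z -0.003 0.018
purple [266. 286.] 135 [ 0.3445 -0.1315  0.0123] z -0.001 0.018
```

```bash
cat > t.py <<'E'
from m import *
from scipy.spatial.transform import Rotation as Ro
O=np.array([0.592,0.1683,0]); YAW=-0.0395
def case(p):
    c,s=np.cos(YAW),np.sin(YAW); return O+np.array([c*p[0]-s*p[1],s*p[0]+c*p[1],p[2]])/1000
def jaw(s=None):
    s=s or sense(); q=s['orientation']; R=Ro.from_quat([q[1],q[2],q[3],q[0]]).as_matrix(); return R
def go(name,target,yaw=None):
    s=sense(); R=jaw(s); j=np.arctan2(R[1,1],R[0,1])
    d=(np.array(target)-s['tcp_pos'])*100
    sp=None
    if yaw is not None: sp=(yaw-j+np.pi/2)%np.pi-np.pi/2
    print(name,'target',np.round(target,4),'d cm',d.round(2),'spin',None if sp is None else round(sp,3),'jawyaw',round(j,3),'w',round(s['width'],3),'F',np.round(s['contact_force'],1),'t',s['clock'])
def hasp(th): 
    a=th+np.arctan2(20,70); r=np.hypot(70,20); return case((-97+r*np.cos(a),-122,100+r*np.sin(a)))
def lid(th):
    a=th+np.arctan2(32,185); r=np.hypot(32,185); return case((85-r*np.cos(a),60,86+r*np.sin(a)))
E
python3 - <<'E'
from t import *
print(jaw().round(3))
go('hasp0',hasp(0),YAW); 
for th in (0,.3,.6,.9,1.2,1.5,1.75): print(th,((hasp(th)-hasp(0))*100).round(2))
c=L('top0');W=cloud(c)
m=mask(c,(0,200,120),(3,255,255)); n,l,st,ce=cv2.connectedComponentsWithStats(m)
i=[i for i in range(1,n) if abs(ce[i][0]-195)<5][0]; Q=W[l==i]; print(plane_pts(c,ce[i],.126), Q[:,1].min(),Q[:,1].max(), st[i])
print(plane_pts(c,[[180,212],[210,212]],.126), plane_pts(c,[133,234.5],.122), 'bar exp',case((-100,60,118)))
E
```

```text
[[-0.001  0.447 -0.894]
 [ 0.002 -0.894 -0.447]
 [-1.    -0.002 -0.   ]]
hasp0 target [0.5602 0.0475 0.12  ] d cm [25.85 65.06 -9.45] spin 1.068 jawyaw -1.107 w 1.0 F [-0.6  0.1 -1.1] t 0.15
0 [0. 0. 0.]
0.3 [-0.9   0.04  1.98]
0.6 [-2.35  0.09  3.6 ]
0.9 [-4.21  0.17  4.73]
1.2 [-6.32  0.25  5.25]
1.5 [-8.49  0.34  5.12]
1.75 [-10.21   0.4    4.53]
[[0.56009128 0.06501126 0.126     ]] 0.02888988153071978 0.10057782389808215 [181 210  28   4  82]
[[0.55861973 0.10375189 0.126     ]
 [0.55970196 0.02416652 0.126     ]] [[0.49693273 0.22902604 0.122     ]] bar exp [0.49444739 0.23220217 0.118     ]
```

Run:
```python
import cv2
a=cv2.imread('pics/top0.png')[155:265,95:225]; b=cv2.imread('pics/top0.png')[175:275,280:400]
cv2.imwrite('pics/c1.png',cv2.resize(a,None,fx=5,fy=5,interpolation=cv2.INTER_CUBIC))
cv2.imwrite('pics/c2.png',cv2.resize(b,None,fx=5,fy=5,interpolation=cv2.INTER_CUBIC))
```

```text
(no output)
```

View pics/c1.png

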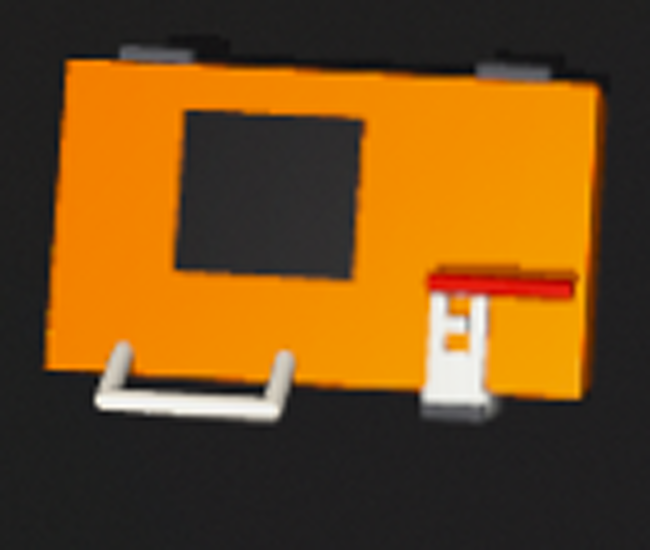

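View pics/c2.png

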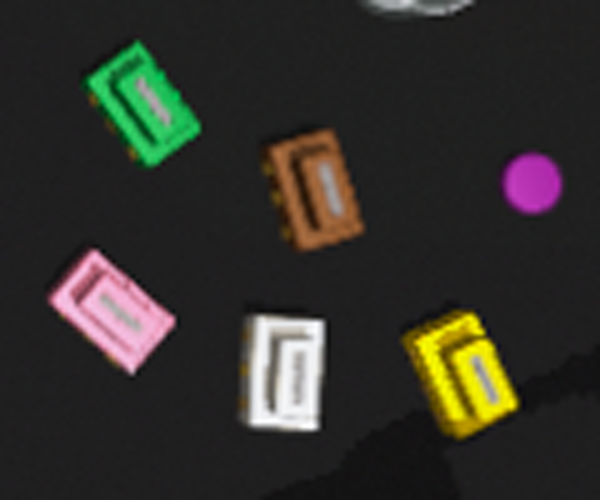

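Request:
carry_out([
  {"dz": 5, "gripper": 3.0},
  {"dx": 2, "dy": 5, "spin": 0.1},
  {"dx": 2, "dy": 5, "spin": 0.1},
  {"dx": 2, "dy": 5, "spin": 0.1},
  {"dx": 2, "dy": 5, "spin": 0.1},
  {"dx": 2, "dy": 5, "spin": 0.1},
  {"dx": 2, "dy": 5, "spin": 0.1},
  {"dx": 2, "dy": 5, "spin": 0.1},
  {"dx": 2, "dy": 5, "spin": 0.1},
  {"dx": 2, "dy": 5, "spin": 0.1},
  {"dx": 2, "dy": 5, "spin": 0.1},
  {"dx": 2, "dy": 5, "spin": 0.07},
])

```text
invalid input at $.commands[0]: expected keys gripper, dx, dy, dz, spin
```

Request:
carry_out([
  {"dx": 2, "dy": 5},
  {"dx": 1.8, "dy": 5},
  {},
  {},
])

```text
invalid input at $.commands[0]: expected keys gripper, dx, dy, dz, spin
```

Run:
```python
from t import *
go('hasp0',hasp(0),YAW); snap('wrist','w1')
```

```text
hasp0 target [0.5602 0.0475 0.12  ] d cm [25.85 65.06 -9.45] spin 1.068 jawyaw -1.107 w 1.0 F [-0.6  0.1 -1.1] t 0.15
```

View pics/w1.png

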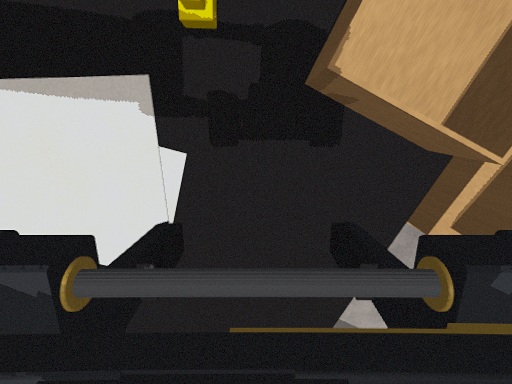

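All keys are needed in each row.

Request:
carry_out([
  {"dx": 0, "dy": 0, "dz": 5, "spin": 0, "gripper": 3},
  {"dx": 2, "dy": 5, "dz": 0, "spin": 0.1, "gripper": 3},
  {"dx": 2, "dy": 5, "dz": 0, "spin": 0.1, "gripper": 3},
  {"dx": 2, "dy": 5, "dz": 0, "spin": 0.1, "gripper": 3},
  {"dx": 2, "dy": 5, "dz": 0, "spin": 0.1, "gripper": 3},
  {"dx": 2, "dy": 5, "dz": 0, "spin": 0.1, "gripper": 3},
  {"dx": 2, "dy": 5, "dz": 0, "spin": 0.1, "gripper": 3},
  {"dx": 2, "dy": 5, "dz": 0, "spin": 0.1, "gripper": 3},
  {"dx": 2, "dy": 5, "dz": 0, "spin": 0.1, "gripper": 3},
  {"dx": 2, "dy": 5, "dz": 0, "spin": 0.1, "gripper": 3},
  {"dx": 2, "dy": 5, "dz": 0, "spin": 0.1, "gripper": 3},
  {"dx": 2, "dy": 5, "dz": 0, "spin": 0.07, "gripper": 3},
])

```text
clock: 1.7
tcp_pos: [0.5223, -0.052, 0.2655]
orientation: [0.491, 0.509, 0.491, -0.508]
contact_force: [1.1, -0.0, 0.4]
width: 0.339
```

Request:
carry_out([
  {"dx": 2, "dy": 5, "dz": 0, "spin": 0, "gripper": 3},
  {"dx": 1.8, "dy": 5, "dz": 0, "spin": 0, "gripper": 3},
  {"dx": 0, "dy": 0, "dz": 0, "spin": 0, "gripper": 3},
  {"dx": 0, "dy": 0, "dz": 0, "spin": 0, "gripper": 3},
])

```text
clock: 2.2
tcp_pos: [0.5596, 0.0461, 0.2651]
orientation: [-0.491, -0.509, -0.491, 0.509]
contact_force: [-0.1, -0.4, -0.5]
width: 0.339
```

Run:
```python
from t import *
go('hasp0',hasp(0),YAW); snap('wrist','w2')
```

```text
hasp0 target [0.5602 0.0475 0.12  ] d cm [  0.06   0.14 -14.51] spin -0.003 jawyaw -0.036 w 0.339 F [-0.1 -0.4 -0.5] t 2.2
```

View pics/w2.png

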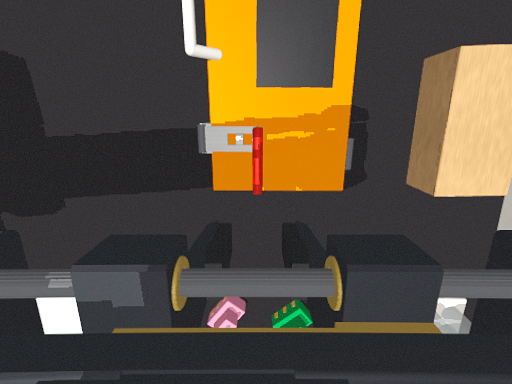

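Request:
carry_out([
  {"dx": 0.05, "dy": 0.1, "dz": -5, "spin": 0, "gripper": 3},
  {"dx": 0, "dy": 0, "dz": -5, "spin": 0, "gripper": 3},
  {"dx": 0, "dy": 0, "dz": -3, "spin": 0, "gripper": 3},
  {"dx": 0, "dy": 0, "dz": -1.4, "spin": 0, "gripper": 3},
  {"dx": 0, "dy": 0, "dz": -1, "spin": 0, "gripper": 3},
  {"dx": 0, "dy": 0, "dz": 0, "spin": 0, "gripper": 2},
  {"dx": 0, "dy": 0, "dz": 0, "spin": 0, "gripper": 2},
  {"dx": 0, "dy": 0, "dz": 0, "spin": 0, "gripper": 1.6},
  {"dx": 0, "dy": 0, "dz": 0, "spin": 0, "gripper": 1.6},
])

```text
clock: 3.38
tcp_pos: [0.5609, 0.0474, 0.1122]
orientation: [0.491, 0.509, 0.49, -0.509]
contact_force: [-1.0, 1.0, -0.4]
width: 0.183
```

Run:
```python
from t import *
go('hasp0',hasp(0),YAW); snap('wrist','w3'); snap('side','s3')
a=cv2.imread('pics/s3.png')[90:210,190:310]; b=cv2.imread('pics/w3.png')[:, 130:390]
cv2.imwrite('pics/c3.png',np.hstack([cv2.resize(a,(384,384)),b]))
```

```text
hasp0 target [0.5602 0.0475 0.12  ] d cm [-0.07  0.    0.78] spin -0.003 jawyaw -0.037 w 0.183 F [-1.   1.  -0.4] t 3.375
```

View pics/c3.png

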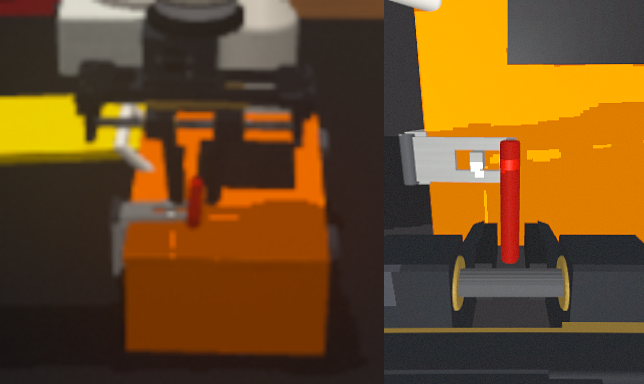

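Run:
```python
from t import *
th=np.linspace(0,1.72,13); P=np.array([hasp(x) for x in th])*100
print(np.diff(P,axis=0).round(2).tolist())
```

```text
[[-0.36, 0.01, 0.98], [-0.49, 0.02, 0.92], [-0.62, 0.02, 0.84], [-0.73, 0.03, 0.74], [-0.83, 0.03, 0.63], [-0.91, 0.04, 0.5], [-0.97, 0.04, 0.37], [-1.02, 0.04, 0.22], [-1.04, 0.04, 0.08], [-1.04, 0.04, -0.07], [-1.02, 0.04, -0.22], [-0.98, 0.04, -0.36]]
```

Request:
carry_out([
  {"dx": 0, "dy": 0, "dz": 0, "spin": 0, "gripper": 0.6},
  {"dx": 0, "dy": 0, "dz": 0, "spin": 0, "gripper": 0.6},
  {"dx": -0.35, "dy": 0, "dz": 1, "spin": 0, "gripper": 0.6},
  {"dx": -0.5, "dy": 0, "dz": 0.9, "spin": 0, "gripper": 0.6},
  {"dx": -0.6, "dy": 0, "dz": 0.85, "spin": 0, "gripper": 0.6},
])

```text
clock: 4.1
tcp_pos: [0.5459, 0.0473, 0.1401]
orientation: [0.491, 0.509, 0.49, -0.509]
contact_force: [0.4, -0.1, -0.0]
width: 0.066
```

Run:
```python
from t import *
go('hasp.43',hasp(.43),YAW); snap('wrist','w4')
```

```text
hasp.43 target [0.5455 0.048  0.1474] d cm [-0.04  0.07  0.73] spin -0.002 jawyaw -0.037 w 0.066 F [ 0.4 -0.1 -0. ] t 4.1
```

View pics/w4.png

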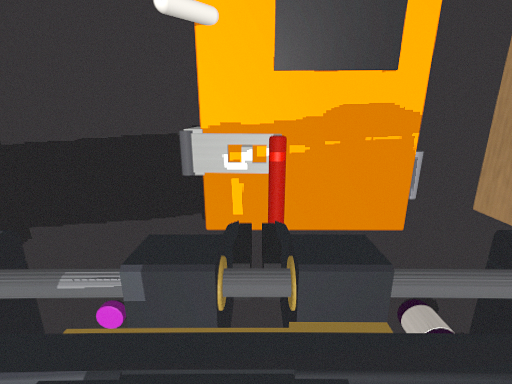

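Request:
carry_out([
  {"dx": 1.4, "dy": 0, "dz": 0, "spin": 0, "gripper": 3},
  {"dx": 0, "dy": 0, "dz": 0, "spin": 0, "gripper": 3},
  {"dx": 0, "dy": 0, "dz": 0, "spin": 0, "gripper": 3},
  {"dx": 0, "dy": 0, "dz": -2, "spin": 0, "gripper": 3},
  {"dx": 0, "dy": 0, "dz": -1.9, "spin": 0, "gripper": 3},
  {"dx": 0, "dy": 0, "dz": 0, "spin": 0, "gripper": 0.6},
  {"dx": 0, "dy": 0, "dz": 0, "spin": 0, "gripper": 0.6},
  {"dx": 0, "dy": 0, "dz": 0, "spin": 0, "gripper": 0.6},
  {"dx": 0, "dy": 0, "dz": 0, "spin": 0, "gripper": 0.6},
])

```text
clock: 5.28
tcp_pos: [0.5602, 0.0473, 0.1004]
orientation: [0.491, 0.509, 0.491, -0.509]
contact_force: [-0.0, 0.0, -0.2]
width: 0.124
```

Run:
```python
from t import *
go('hasp',hasp(0),YAW); snap('wrist','w5')
```

```text
hasp target [0.5602 0.0475 0.12  ] d cm [0.01 0.01 1.96] spin -0.002 jawyaw -0.037 w 0.124 F [-0.   0.  -0.2] t 5.275
```

View pics/w5.png

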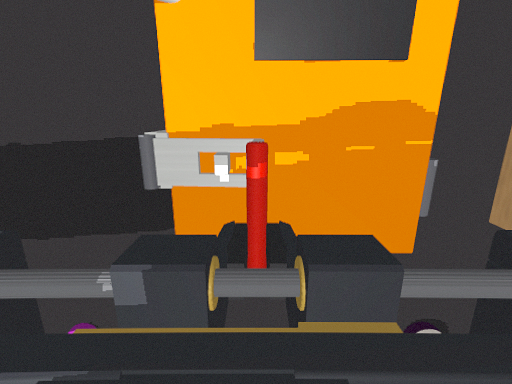

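Request:
carry_out([
  {"dx": -0.35, "dy": 0, "dz": 1, "spin": 0, "gripper": 0.6},
  {"dx": -0.5, "dy": 0, "dz": 0.9, "spin": 0, "gripper": 0.6},
  {"dx": -0.6, "dy": 0, "dz": 0.85, "spin": 0, "gripper": 0.6},
])

```text
clock: 5.7
tcp_pos: [0.5446, 0.0479, 0.128]
orientation: [0.49, 0.509, 0.491, -0.509]
contact_force: [-1.4, 5.4, -4.7]
width: 0.113
```

Run:
```python
from t import *
go('hasp',hasp(0),YAW); snap('wrist','w6')
```

```text
hasp target [0.5602 0.0475 0.12  ] d cm [ 1.56 -0.04 -0.8 ] spin -0.002 jawyaw -0.037 w 0.113 F [-1.4  5.4 -4.7] t 5.7
```

View pics/w6.png

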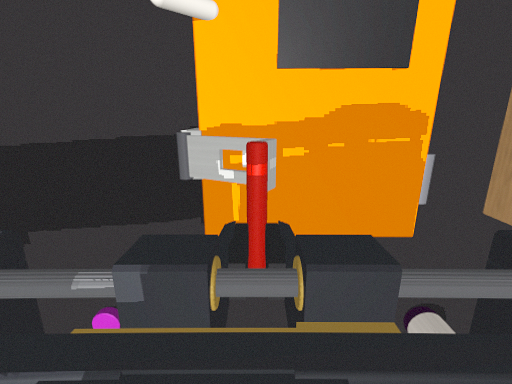

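Request:
carry_out([
  {"dx": -0.75, "dy": 0, "dz": 0.7, "spin": 0, "gripper": 0.6},
  {"dx": -0.8, "dy": 0, "dz": 0.6, "spin": 0, "gripper": 0.6},
  {"dx": -0.9, "dy": 0, "dz": 0.5, "spin": 0, "gripper": 0.6},
  {"dx": -1, "dy": 0.05, "dz": 0.35, "spin": 0, "gripper": 0.6},
  {"dx": -1, "dy": 0.05, "dz": 0.2, "spin": 0, "gripper": 0.6},
  {"dx": -1, "dy": 0.05, "dz": 0.1, "spin": 0, "gripper": 0.6},
  {"dx": -1, "dy": 0.05, "dz": -0.1, "spin": 0, "gripper": 0.6},
  {"dx": -1, "dy": 0.05, "dz": -0.2, "spin": 0, "gripper": 0.6},
  {"dx": -1, "dy": 0.05, "dz": -0.35, "spin": 0, "gripper": 0.6},
])

```text
clock: 6.88
tcp_pos: [0.4632, 0.0501, 0.1508]
orientation: [0.492, 0.511, 0.489, -0.508]
contact_force: [-6.9, 1.1, 23.5]
width: 0.064
```

Run:
```python
from t import *
go('hasp1.72',hasp(1.72),YAW); snap('wrist','w7'); snap('side','s7')
a=cv2.imread('pics/s7.png')[90:210,190:310]; b=cv2.imread('pics/w7.png')[:, 130:390]
cv2.imwrite('pics/c7.png',np.hstack([cv2.resize(a,(384,384)),b]))
```

```text
hasp1.72 target [0.4601 0.0514 0.1662] d cm [-0.31  0.13  1.55] spin -0.003 jawyaw -0.037 w 0.064 F [-6.9  1.1 23.5] t 6.875
```

View pics/c7.png

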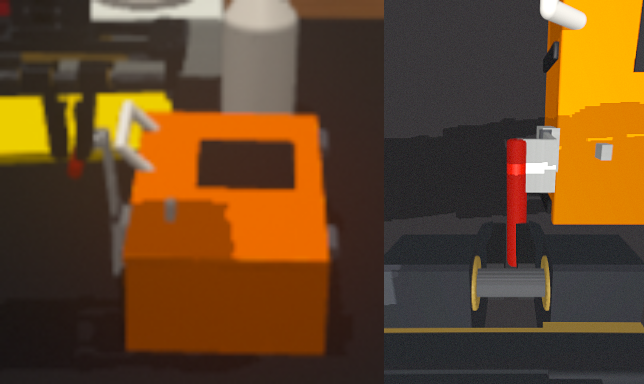

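Request:
carry_out([
  {"dx": 0, "dy": 0, "dz": 1, "spin": 0, "gripper": 0.6},
  {"dx": 0, "dy": 0, "dz": 4, "spin": 0, "gripper": 3},
  {"dx": 0, "dy": 0, "dz": 4, "spin": 0, "gripper": 3},
  {"dx": 0, "dy": 3, "dz": 0, "spin": 0, "gripper": 3},
  {"dx": 0, "dy": 0, "dz": 0, "spin": 0, "gripper": 3},
])

```text
clock: 7.6
tcp_pos: [0.4606, 0.0805, 0.2359]
orientation: [-0.491, -0.508, -0.491, 0.509]
contact_force: [0.2, -0.4, -0.4]
width: 0.34
```

Run:
```python
from t import *
go('lid0',lid(0),YAW); snap('top','t8'); snap('side','s8')
c=L('t8'); W=cloud(c)
m=mask(c,(0,200,100),(3,255,255)); n,l,st,ce=cv2.connectedComponentsWithStats(m)
for i in range(1,n):
    if st[i,4]>10:
        Q=W[l==i]; print(ce[i],st[i],np.nanmedian(Q,0),np.nanmin(Q,0),np.nanmax(Q,0))
c=L('s8'); W=cloud(c)
m=mask(c,(0,200,60),(3,255,255)); n,l,st,ce=cv2.connectedComponentsWithStats(m)
for i in range(1,n):
    if st[i,4]>10:
        Q=W[l==i]; print(ce[i],st[i],np.nanmedian(Q,0))
print(hasp(1.72),hasp(1.9))
a=cv2.imread('pics/s8.png')[90:210,190:310]; b=cv2.imread('pics/t8.png')[155:265,95:225]
cv2.imwrite('pics/c8.png',np.hstack([cv2.resize(a,(384,384)),cv2.resize(b,(400,384))]))
```

```text
lid0 target [0.4944 0.2322 0.118 ] d cm [  3.39  15.17 -11.79] spin -0.004 jawyaw -0.035 w 0.34 F [ 0.2 -0.4 -0.4] t 7.6
[196.5        249.87837838] [187 248  19   5  74] [0.46339508 0.05346604 0.17315277] [ 0.44140916  0.03057922 -0.00448422] [0.4684125  0.07602545 0.1770724 ]
[121.86768802  89.67722841] [  89   51   70   66 2872] [0.08164611 0.59443333 0.09494552]
[0.46009811 0.0514176  0.16624927] [0.44873406 0.05186671 0.15977521]
```

View pics/c8.png

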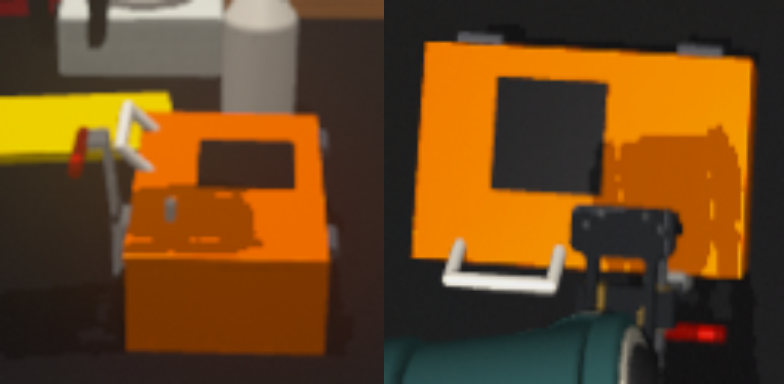

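Request:
carry_out([
  {"dx": 3.3, "dy": 5, "dz": 0, "spin": 0, "gripper": 3},
  {"dx": 0, "dy": 5, "dz": 0, "spin": 0, "gripper": 3},
  {"dx": 0, "dy": 5, "dz": 0, "spin": 0, "gripper": 3},
  {"dx": 0, "dy": 0, "dz": -5, "spin": 0, "gripper": 3},
  {"dx": 0, "dy": 0, "dz": -4, "spin": 0, "gripper": 3},
  {"dx": 0, "dy": 0, "dz": 0, "spin": 0, "gripper": 3},
])

```text
clock: 8.45
tcp_pos: [0.4903, 0.2279, 0.1408]
orientation: [-0.49, -0.506, -0.492, 0.513]
contact_force: [-0.1, 0.9, -0.5]
width: 0.338
```

Run:
```python
from t import *
go('lid0',lid(0),YAW); snap('wrist','w9'); print(plane_pts(L('top0'),[132.7,236],.122))
th=np.linspace(0,1.5,22); P=np.array([lid(x) for x in th])*100
for a,b in zip(th[1:],np.diff(P,axis=0).round(2).tolist()): print(a.round(2),b)
```

```text
lid0 target [0.4944 0.2322 0.118 ] d cm [ 0.41  0.43 -2.28] spin -0.002 jawyaw -0.037 w 0.338 F [-0.1  0.9 -0.5] t 8.45
[[0.49293562 0.22973814 0.122     ]]
0.07 [0.28, -0.01, 1.31]
0.14 [0.37, -0.01, 1.29]
0.21 [0.46, -0.02, 1.26]
0.29 [0.55, -0.02, 1.22]
0.36 [0.63, -0.03, 1.18]
0.43 [0.72, -0.03, 1.13]
0.5 [0.8, -0.03, 1.08]
0.57 [0.87, -0.03, 1.02]
0.64 [0.94, -0.04, 0.95]
0.71 [1.01, -0.04, 0.89]
0.79 [1.07, -0.04, 0.81]
0.86 [1.12, -0.04, 0.73]
0.93 [1.17, -0.05, 0.65]
1.0 [1.21, -0.05, 0.57]
1.07 [1.25, -0.05, 0.48]
1.14 [1.28, -0.05, 0.39]
1.21 [1.31, -0.05, 0.29]
1.29 [1.32, -0.05, 0.2]
1.36 [1.34, -0.05, 0.1]
1.43 [1.34, -0.05, 0.01]
1.5 [1.34, -0.05, -0.09]
```

View pics/w9.png

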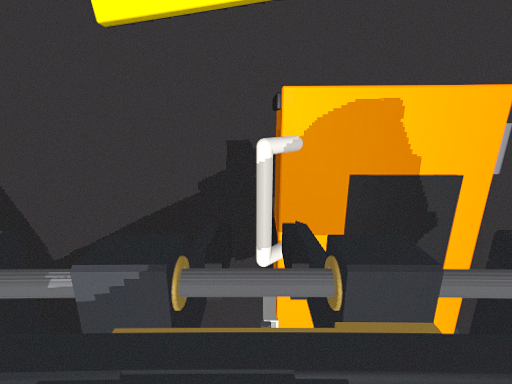

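Run:
```python
from t import *
c=L('w9'); print(plane_pts(c,[[264,147],[264,262],[264,205]],.124))
s=sense(); p=np.array(s['tcp_pos']); print(cv2.projectPoints(np.array([p,lid(0)]),c['rvec'],c['tvec'],c['K'],c['dist_coeffs'])[0])
```

```text
[[0.49682796 0.27615924 0.124     ]
 [0.49419801 0.18685026 0.124     ]
 [0.49558783 0.23389112 0.124     ]]
[[[259.99718303 221.89134248]]

 [[262.41588108 204.57368327]]]
```

Request:
carry_out([
  {"dx": 0.5, "dy": 0.4, "dz": 0, "spin": 0, "gripper": 3},
  {"dx": 0, "dy": 0, "dz": -2, "spin": 0, "gripper": 3},
  {"dx": 0, "dy": 0, "dz": -2, "spin": 0, "gripper": 3},
  {"dx": 0, "dy": 0, "dz": 0, "spin": 0, "gripper": 0.6},
  {"dx": 0, "dy": 0, "dz": 0, "spin": 0, "gripper": 0.6},
  {"dx": 0, "dy": 0, "dz": 0, "spin": 0, "gripper": 0.6},
  {"dx": 0, "dy": 0, "dz": 0, "spin": 0, "gripper": 0.6},
])

```text
clock: 9.38
tcp_pos: [0.4996, 0.2346, 0.1065]
orientation: [0.491, 0.51, 0.49, -0.509]
contact_force: [-0.3, -0.4, 0.1]
width: 0.069
```

Request:
carry_out([
  {"dx": 0, "dy": 0, "dz": 0, "spin": 0, "gripper": 3},
  {"dx": -0.4, "dy": -0.1, "dz": 0, "spin": 0, "gripper": 3},
  {"dx": 0, "dy": 0, "dz": -0.7, "spin": 0, "gripper": 3},
  {"dx": 0, "dy": 0, "dz": 0, "spin": 0, "gripper": 0.6},
  {"dx": 0, "dy": 0, "dz": 0, "spin": 0, "gripper": 0.6},
  {"dx": 0, "dy": 0, "dz": 0, "spin": 0, "gripper": 0.6},
  {"dx": 0, "dy": 0, "dz": 0, "spin": 0, "gripper": 0.6},
])

```text
clock: 10.25
tcp_pos: [0.4957, 0.2334, 0.0993]
orientation: [0.491, 0.51, 0.49, -0.509]
contact_force: [1.2, -1.1, 2.0]
width: 0.069
```

Run:
```python
from t import *
go('lid0',lid(0),YAW); snap('wrist','w10')
```

```text
lid0 target [0.4944 0.2322 0.118 ] d cm [-0.13 -0.12  1.87] spin -0.002 jawyaw -0.037 w 0.069 F [ 1.2 -1.1  2. ] t 10.25
```

View pics/w10.png

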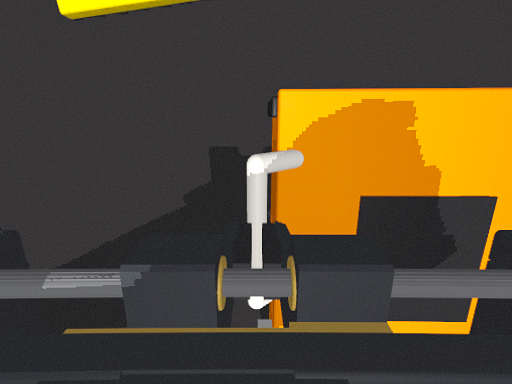

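Run:
```python
from t import *
snap('side','s11'); snap('top','t11')
c=L('s11'); 
a=cv2.imread('pics/s11.png')[90:170,190:290]
p=np.array(sense()['tcp_pos']); pts=np.array([p,p+[0,0,.02],lid(0),case((-100,21,118)),case((-100,99,118))])
q=cv2.projectPoints(pts,c['rvec'],c['tvec'],c['K'],c['dist_coeffs'])[0][:,0]; print(q)
im=cv2.resize(a,None,fx=7,fy=7,interpolation=cv2.INTER_CUBIC)
for i,x in enumerate(q): cv2.circle(im,tuple(int(t) for t in (x-[190,90])*7+3),4,[(0,0,255),(0,255,255),(255,0,0),(0,255,0),(255,0,255)][i],-1)
cv2.imwrite('pics/c11.png',im)
```

```text
[[228.03595854 133.64214449]
 [227.91835845 127.56990649]
 [227.48960955 128.10325926]
 [226.45867877 133.59901929]
 [228.47243903 122.86604493]]
```

View pics/c11.png

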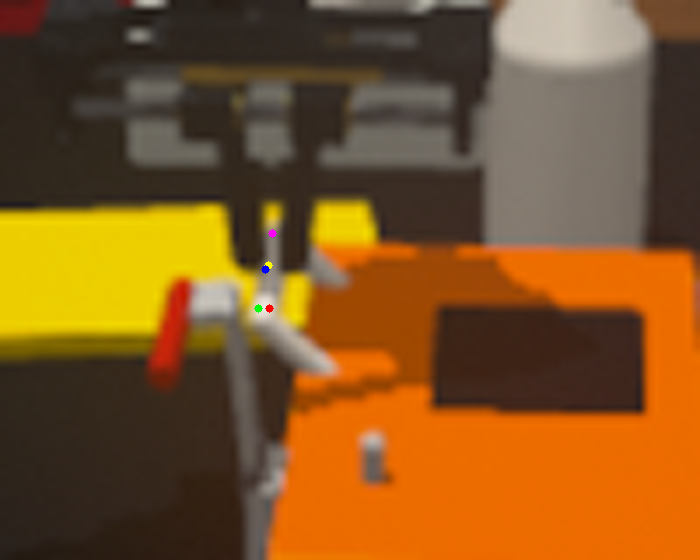

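Run:
```python
from t import *
c=L('s11'); W=cloud(c); g=c['pixels'].max(2)
sel=(np.abs(W[...,0]-.496)<.05)&(np.abs(W[...,1]-.233)<.02)&(W[...,2]>.09)&(g<70)
for lo in np.arange(.09,.20,.01):
    k=sel&(W[...,2]>=lo)&(W[...,2]<lo+.01); 
    if k.sum(): print(round(lo,3),k.sum(),W[k].min(0).round(3),W[k].max(0).round(3))
```

```text
0.12 17 [0.485 0.219 0.121] [0.511 0.24  0.129]
0.13 22 [0.482 0.218 0.131] [0.512 0.23  0.14 ]
0.14 21 [0.482 0.217 0.141] [0.512 0.229 0.15 ]
0.15 33 [0.476 0.217 0.15 ] [0.515 0.23  0.16 ]
0.16 39 [0.477 0.217 0.161] [0.515 0.236 0.17 ]
0.17 22 [0.477 0.217 0.171] [0.515 0.239 0.18 ]
0.18 2 [0.509 0.22  0.181] [0.515 0.221 0.181]
0.19 3 [0.485 0.213 0.196] [0.535 0.24  0.199]
0.2 13 [0.47  0.213 0.203] [0.53  0.227 0.208]
```

Request:
carry_out([
  {"dx": 0, "dy": 0, "dz": 2, "spin": 0, "gripper": 3},
  {"dx": -0.05, "dy": 0, "dz": 0, "spin": 0, "gripper": 3},
  {"dx": 0, "dy": 0, "dz": 0, "spin": 0, "gripper": 3},
  {"dx": 0, "dy": 0, "dz": -2, "spin": 0, "gripper": 3},
  {"dx": 0, "dy": 0, "dz": -1.6, "spin": 0, "gripper": 3},
  {"dx": 0, "dy": 0, "dz": 0, "spin": 0, "gripper": 0.6},
  {"dx": 0, "dy": 0, "dz": 0, "spin": 0, "gripper": 0.6},
  {"dx": 0, "dy": 0, "dz": 0, "spin": 0, "gripper": 0.6},
  {"dx": 0, "dy": 0, "dz": 0, "spin": 0, "gripper": 0.6},
])

```text
clock: 11.52
tcp_pos: [0.496, 0.2331, 0.083]
orientation: [0.491, 0.51, 0.49, -0.508]
contact_force: [4.9, -2.2, -4.2]
width: 0.126
```

Request:
carry_out([
  {"dx": 0.3, "dy": 0, "dz": 1.3, "spin": 0, "gripper": 0.6},
  {"dx": 0.4, "dy": 0, "dz": 1.3, "spin": 0, "gripper": 0.6},
  {"dx": 0.45, "dy": 0, "dz": 1.25, "spin": 0, "gripper": 0.6},
  {"dx": 0.55, "dy": 0, "dz": 1.2, "spin": 0, "gripper": 0.6},
  {"dx": 0.65, "dy": -0.05, "dz": 1.2, "spin": 0, "gripper": 0.6},
  {"dx": 0.7, "dy": -0.05, "dz": 1.15, "spin": 0, "gripper": 0.6},
  {"dx": 0.8, "dy": -0.05, "dz": 1.1, "spin": 0, "gripper": 0.6},
])

```text
clock: 12.4
tcp_pos: [0.5325, 0.2316, 0.1677]
orientation: [-0.49, -0.509, -0.491, 0.51]
contact_force: [2.6, -2.2, -7.1]
width: 0.128
```

Run:
```python
from t import *
go('lid.5',lid(.5),YAW); snap('side','s12');
```

```text
lid.5 target [0.5324 0.2307 0.2028] d cm [-0.01 -0.09  3.51] spin -0.002 jawyaw -0.037 w 0.128 F [ 2.6 -2.2 -7.1] t 12.4
```

View pics/s12.png

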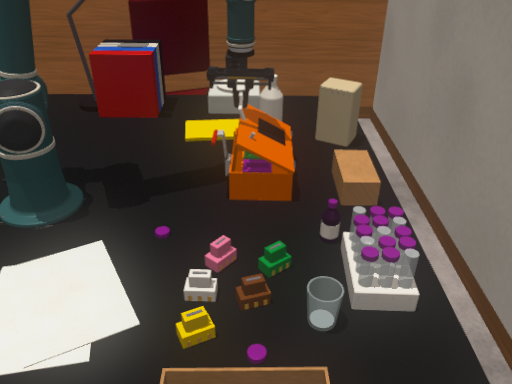

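Request:
carry_out([
  {"dx": 0.87, "dy": 0, "dz": 1, "spin": 0, "gripper": 0.6},
  {"dx": 0.95, "dy": -0.05, "dz": 0.95, "spin": 0, "gripper": 0.6},
  {"dx": 1, "dy": -0.05, "dz": 0.9, "spin": 0, "gripper": 0.6},
  {"dx": 1.05, "dy": -0.05, "dz": 0.8, "spin": 0, "gripper": 0.6},
  {"dx": 1.1, "dy": -0.05, "dz": 0.75, "spin": 0, "gripper": 0.6},
  {"dx": 1.15, "dy": -0.05, "dz": 0.65, "spin": 0, "gripper": 0.6},
  {"dx": 1.2, "dy": -0.05, "dz": 0.55, "spin": 0, "gripper": 0.6},
  {"dx": 1.25, "dy": -0.05, "dz": 0.5, "spin": 0, "gripper": 0.6},
])

```text
clock: 13.45
tcp_pos: [0.6184, 0.2284, 0.2325]
orientation: [0.491, 0.509, 0.491, -0.509]
contact_force: [-7.2, -3.6, 7.3]
width: 0.124
```

Request:
carry_out([
  {"dx": 0, "dy": 0, "dz": 0, "spin": 0, "gripper": 2},
  {"dx": 0, "dy": 0, "dz": 0, "spin": 0, "gripper": 2},
  {"dx": 0, "dy": 0, "dz": 0.8, "spin": 0, "gripper": 2},
  {"dx": 1.3, "dy": -0.05, "dz": 0.4, "spin": 0, "gripper": 2},
  {"dx": 1.3, "dy": -0.05, "dz": 0.3, "spin": 0, "gripper": 2},
  {"dx": 1.3, "dy": -0.05, "dz": 0.2, "spin": 0, "gripper": 2},
  {"dx": 1.35, "dy": -0.05, "dz": 0.1, "spin": 0, "gripper": 2},
  {"dx": 1.35, "dy": -0.05, "dz": 0, "spin": 0, "gripper": 2},
  {"dx": 1.35, "dy": -0.05, "dz": -0.1, "spin": 0, "gripper": 2},
])

```text
clock: 14.58
tcp_pos: [0.6992, 0.2251, 0.2451]
orientation: [-0.491, -0.509, -0.491, 0.509]
contact_force: [-1.1, -0.4, 1.3]
width: 0.23
```

Run:
```python
from t import *
go('lid1.5',lid(1.5),YAW); snap('side','s13');
```

```text
lid1.5 target [0.6981 0.2242 0.2728] d cm [-0.11 -0.09  2.77] spin -0.002 jawyaw -0.037 w 0.23 F [-1.1 -0.4  1.3] t 14.575
```

View pics/s13.png

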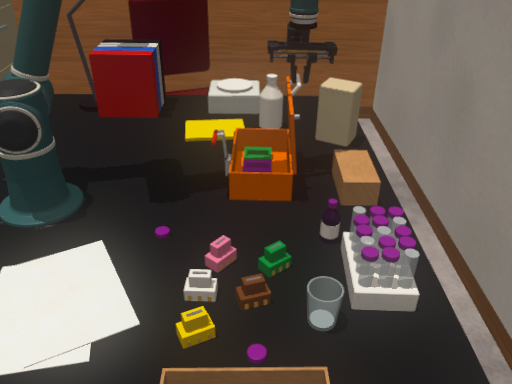

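Request:
carry_out([
  {"dx": 0.8, "dy": 0, "dz": 0, "spin": 0, "gripper": 2},
  {"dx": 0.8, "dy": 0, "dz": 0, "spin": 0, "gripper": 2},
  {"dx": -0.3, "dy": 0, "dz": 0, "spin": 0, "gripper": 2.4},
  {"dx": 0, "dy": 0, "dz": 3, "spin": 0, "gripper": 2.4},
  {"dx": 0, "dy": 0, "dz": 4, "spin": 0, "gripper": 4.5},
  {"dx": -5, "dy": 0, "dz": 0, "spin": 0, "gripper": 4.5},
  {"dx": -5, "dy": -5, "dz": 0, "spin": 0, "gripper": 4.5},
  {"dx": -5, "dy": -6, "dz": 0, "spin": 0, "gripper": 4.5},
  {"dx": -5, "dy": -6, "dz": 0, "spin": 0, "gripper": 4.5},
  {"dx": -2, "dy": -6, "dz": 0, "spin": 0, "gripper": 4.5},
  {"dx": 0, "dy": -6, "dz": 0, "spin": 0, "gripper": 4.5},
  {"dx": 0, "dy": -6, "dz": 0, "spin": 0, "gripper": 4.5},
])

```text
clock: 16.12
tcp_pos: [0.5171, -0.0957, 0.3169]
orientation: [0.492, 0.51, 0.49, -0.508]
contact_force: [0.6, -0.1, 0.2]
width: 0.514
```

Run:
```python
from t import *
snap('top','t14'); snap('side','s14')
a=cv2.imread('pics/t14.png'); cv2.imwrite('pics/c14.png',np.hstack([cv2.resize(a[145:265,95:225],None,fx=4,fy=4,interpolation=2),cv2.resize(cv2.imread('pics/s14.png')[60:180,190:310],(270,480))]))
```

```text
(no output)
```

View pics/c14.png

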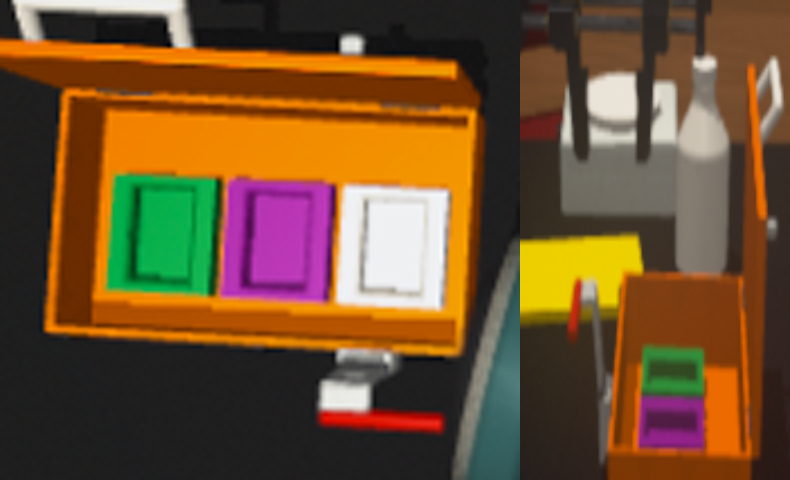

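View pics/t14.png

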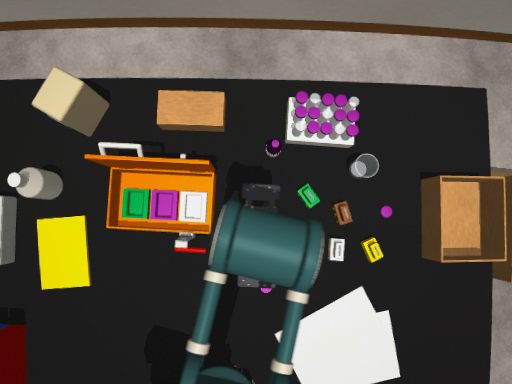

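```bash
cat > mod.py <<'E'
from t import *
cv2.setRNGSeed(0)
RNG={'green':((45,120,40),(80,255,255)),'white':((0,0,130),(179,40,255))}
def meas(c,col,near,rad=.05,show=False):
    W=cloud(c); near=np.array(near)
    reg=(np.hypot(W[...,0]-near[0],W[...,1]-near[1])<rad)
    m=(mask(c,*RNG[col])>0)
    k=reg&(W[...,2]>.054)&(W[...,2]<.068)
    pts=plane_pts(c,np.argwhere(k)[:,::-1],.06)[:,:2]
    r=cv2.minAreaRect((pts*1000).astype(np.float32))
    k2=reg&(W[...,2]>.024)&(W[...,2]<.036)
    pts2=plane_pts(c,np.argwhere(k2)[:,::-1],.03)[:,:2]
    r2=cv2.minAreaRect((np.vstack([pts2])*1000).astype(np.float32))
    out=[]
    for nm,rr in (('ridge',r),('foot',r2)):
        b=cv2.boxPoints(rr); e1,e2=b[1]-b[0],b[2]-b[1]; e=e1 if np.hypot(*e1)>np.hypot(*e2) else e2
        a=np.arctan2(e[1],e[0])%np.pi
        print(col,nm,np.round(rr[0],1),'size',np.round(sorted(rr[1]),1),'long axis',round(a,3),'n',k.sum(),k2.sum())
        out.append((np.array(rr[0])/1000,a))
    return out
E
python3 - <<'E'
from mod import *
c=L('t14')
meas(c,'green',(.611,-.25)); meas(c,'white',(.457,-.335))
for col,rg in (('green',RNG['green']),('purple',((140,100,60),(160,255,255))),('white',((0,0,130),(179,40,255)))):
    m=mask(c,*rg); n,l,st,ce=cv2.connectedComponentsWithStats(m)
    for i in range(1,n):
        if 110<ce[i][0]<210 and 180<ce[i][1]<225 and st[i,4]>200:
            b=plane_pts(c,np.argwhere(l==i)[:,::-1],.03)[:,:2]; r=cv2.minAreaRect((b*1000).astype(np.float32)); print(col,r,ce[i],np.median(cloud(c)[l==i][:,2]))
for n,y in (('g',85),('p',0),('w',-85)): print(n,case((-12,y,30)))
E
```

```text
green ridge [ 610.9 -253. ] size [24.8 43.9] long axis 0.651 n 134 151
green foot [ 611.  -253.1] size [40.9 63.9] long axis 0.638 n 134 151
white ridge [ 456.7 -336.2] size [25.8 43.7] long axis 3.002 n 132 136
white foot [ 456.7 -336.6] size [37.6 64.7] long axis 3.089 n 132 136
green ((583.410400390625, 251.5038299560547), (78.57386779785156, 83.8373031616211), 88.14896392822266) [135.46675359 203.17340287] nan
purple ((580.1630859375, 166.9115447998047), (76.85645294189453, 82.9733657836914), 87.7539291381836) [164.19547872 204.65026596] nan
white ((576.4810791015625, 83.16281127929688), (76.97300720214844, 84.70073699951172), 87.69889831542969) [192.84675325 206.3961039 ] 0.027015716158970655
g [0.58336599 0.25370757 0.03      ]
p [0.58000936 0.16877388 0.03      ]
w [0.57665273 0.08384018 0.03      ]
```

Run:
```python
from t import *
s=sense(); print(np.round(s['joint_pos'],3)); go('green',[.611,-.253,.2],-.926)
go('white',[.4567,-.3364,.2],3.05-np.pi/2)
```

```text
[-0.235 -0.069  1.784 -0.002  1.424 -0.192]
green target [ 0.611 -0.253  0.2  ] d cm [  9.4  -15.37 -11.65] spin -0.883 jawyaw -0.043 w 0.507 F [-0.   0.4  0.1] t 16.225
white target [ 0.4567 -0.3364  0.2   ] d cm [ -6.03 -23.71 -11.65] spin 1.522 jawyaw -0.043 w 0.507 F [-0.   0.4  0.1] t 16.225
```

Request:
carry_out([
  {"dx": -1, "dy": -3, "dz": 0, "spin": 0.15, "gripper": 4.5},
  {"dx": -1, "dy": -3, "dz": 0, "spin": 0.15, "gripper": 4.5},
  {"dx": -1, "dy": -3, "dz": 0, "spin": 0.15, "gripper": 4.5},
  {"dx": -1, "dy": -3, "dz": 0, "spin": 0.15, "gripper": 4.5},
  {"dx": -1, "dy": -3, "dz": -2, "spin": 0.15, "gripper": 4.5},
  {"dx": -1, "dy": -3, "dz": -3, "spin": 0.15, "gripper": 4.5},
  {"dx": 0, "dy": -3, "dz": -3, "spin": 0.15, "gripper": 4.5},
  {"dx": 0, "dy": -2.7, "dz": -3, "spin": 0.15, "gripper": 4.5},
  {"dx": 0, "dy": 0, "dz": -3, "spin": 0.15, "gripper": 4.5},
  {"dx": 0, "dy": 0, "dz": -3, "spin": 0.15, "gripper": 4.5},
  {"dx": 0, "dy": 0, "dz": -3, "spin": 0.02, "gripper": 4.5},
  {"dx": 0, "dy": 0, "dz": 0, "spin": 0, "gripper": 4.5},
])

```text
clock: 17.73
tcp_pos: [0.456, -0.3292, 0.1133]
orientation: [0.705, 0.032, 0.708, -0.03]
contact_force: [0.3, 0.3, 0.5]
width: 0.51
```

Run:
```python
from mod import *
go('white',[.4567,-.3364,.016],3.05-np.pi/2); c=snap('wrist','w15')
meas(L('w15'),'white',(.457,-.336))
```

```text
white target [ 0.4567 -0.3364  0.016 ] d cm [ 0.07 -0.72 -9.73] spin -0.004 jawyaw 1.483 w 0.51 F [0.3 0.3 0.5] t 17.725
white ridge [ 455.2 -339. ] size [23.7 44. ] long axis 3.085 n 1299 1170
white foot [ 455.2 -339. ] size [39.5 63.7] long axis 3.086 n 1299 1170
```

View pics/w15.png

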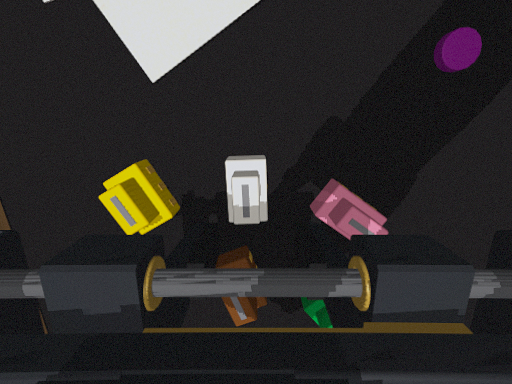

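Request:
carry_out([
  {"dx": 0, "dy": -0.9, "dz": -2, "spin": 0.03, "gripper": 4.5},
  {"dx": 0, "dy": 0, "dz": -3, "spin": 0, "gripper": 4.5},
  {"dx": 0, "dy": 0, "dz": -3, "spin": 0, "gripper": 4.5},
  {"dx": 0, "dy": 0, "dz": 0, "spin": 0, "gripper": 4.5},
])

```text
clock: 18.27
tcp_pos: [0.4568, -0.3394, 0.0352]
orientation: [0.706, 0.021, 0.707, -0.02]
contact_force: [0.4, 0.1, 0.5]
width: 0.513
```

Run:
```python
from mod import *
go('white',[.456,-.338,.016],3.0855-np.pi/2); snap('side','s16'); c=L('s16')
W=cloud(c); g=c['pixels'].max(2); p=np.array(sense()['tcp_pos'])
sel=(np.abs(W[...,0]-p[0])<.03)&(np.abs(W[...,1]-p[1])<.06)&(W[...,2]>.01+0*p[2])&(W[...,2]<.13)&(g<60)
for lo in np.arange(.01,.13,.01):
    k=sel&(W[...,2]>=lo)&(W[...,2]<lo+.01)
    if k.sum(): print(round(lo,3),k.sum(),W[k].min(0).round(3),W[k].max(0).round(3))
a=cv2.imread('pics/s16.png')[200:360,120:300]; cv2.imwrite('pics/c16.png',cv2.resize(a,None,fx=3.5,fy=3.5,interpolation=2))
```

```text
white target [ 0.456 -0.338  0.016] d cm [-0.08  0.14 -1.92] spin 0.002 jawyaw 1.513 w 0.513 F [0.4 0.1 0.5] t 18.275
0.05 1 [ 0.442 -0.35   0.051] [ 0.442 -0.35   0.051]
0.06 25 [ 0.447 -0.379  0.06 ] [ 0.465 -0.374  0.07 ]
0.07 29 [ 0.448 -0.382  0.07 ] [ 0.466 -0.374  0.078]
0.12 2 [ 0.484 -0.313  0.128] [ 0.486 -0.313  0.128]
```

View pics/c16.png

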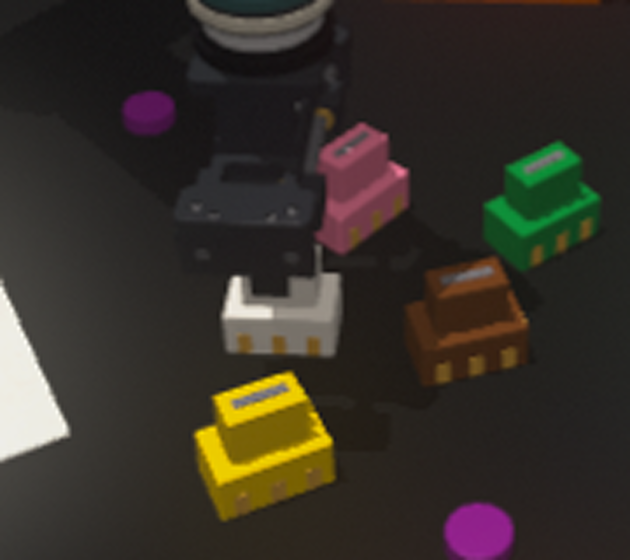

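Request:
carry_out([
  {"dx": 0, "dy": 0.1, "dz": -1.2, "spin": 0, "gripper": 4.5},
  {"dx": 0, "dy": 0, "dz": -1.0, "spin": 0, "gripper": 4.5},
  {"dx": 0, "dy": 0, "dz": 0, "spin": 0, "gripper": 4},
  {"dx": 0, "dy": 0, "dz": 0, "spin": 0, "gripper": 2},
  {"dx": 0, "dy": 0, "dz": 0, "spin": 0, "gripper": 1.5},
  {"dx": 0, "dy": 0, "dz": 0, "spin": 0, "gripper": 1.5},
  {"dx": 0, "dy": 0, "dz": 0, "spin": 0, "gripper": 1.5},
])

```text
clock: 19.2
tcp_pos: [0.4574, -0.3393, 0.0138]
orientation: [0.707, 0.02, 0.707, -0.021]
contact_force: [0.2, 0.5, 0.7]
width: 0.266
```

Request:
carry_out([
  {"dx": 0, "dy": 0, "dz": 3, "spin": 0, "gripper": 1.5},
  {"dx": 0, "dy": 0, "dz": 6, "spin": 0, "gripper": 1.5},
  {"dx": 0, "dy": 0, "dz": 5, "spin": 0, "gripper": 1.5},
  {"dx": 0, "dy": 0, "dz": 0, "spin": 0, "gripper": 1.5},
])

```text
clock: 19.7
tcp_pos: [0.4601, -0.3416, 0.159]
orientation: [0.71, 0.018, 0.704, -0.023]
contact_force: [-0.7, -1.1, -1.5]
width: 0.268
```

Run:
```python
from mod import *
s=sense(); go('w',case((-12,-85,200)),YAW+np.pi/2); snap('side','s17');snap('wrist','w17')
a=cv2.imread('pics/s17.png')[150:340,100:300]; cv2.imwrite('pics/c17.png',np.hstack([cv2.resize(a,(404,384),interpolation=2),cv2.imread('pics/w17.png')[:,60:440]]))
```

```text
w target [0.5767 0.0838 0.2   ] d cm [11.65 42.55  4.1 ] spin 0.018 jawyaw 1.513 w 0.268 F [-0.7 -1.1 -1.5] t 19.7
```

View pics/c17.png

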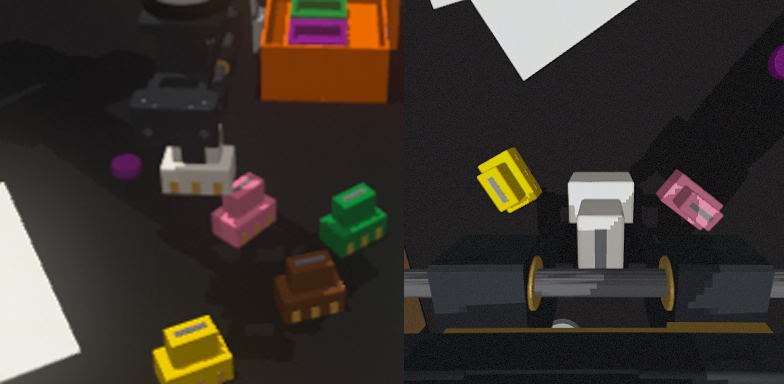

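Request:
carry_out([
  {"dx": 3, "dy": 3, "dz": 1, "spin": 0.018, "gripper": 1.5},
  {"dx": 3, "dy": 4.4, "dz": 0, "spin": 0, "gripper": 1.5},
  {"dx": 3, "dy": 5, "dz": 0, "spin": 0, "gripper": 1.5},
  {"dx": 2.8, "dy": 5, "dz": 0, "spin": 0, "gripper": 1.5},
  {"dx": 0, "dy": 5, "dz": 0, "spin": 0, "gripper": 1.5},
  {"dx": 0, "dy": 5, "dz": 0, "spin": 0, "gripper": 1.5},
  {"dx": 0, "dy": 5, "dz": 0, "spin": 0, "gripper": 1.5},
  {"dx": 0, "dy": 5, "dz": 0, "spin": 0, "gripper": 1.5},
  {"dx": 0, "dy": 5, "dz": 0, "spin": 0, "gripper": 1.5},
  {"dx": 0, "dy": 0, "dz": 0, "spin": 0, "gripper": 1.5},
  {"dx": 0, "dy": 0, "dz": 0, "spin": 0, "gripper": 1.5},
])

```text
clock: 21.18
tcp_pos: [0.5736, 0.0844, 0.1611]
orientation: [0.706, 0.013, 0.708, -0.014]
contact_force: [-0.1, -0.4, -1.3]
width: 0.268
```

Run:
```python
from mod import *
go('w',case((-12,-85,200)),YAW+np.pi/2); snap('side','s18');snap('wrist','w18')
a=cv2.imread('pics/s18.png')[20:220,160:360]; cv2.imwrite('pics/c18.png',np.hstack([cv2.resize(a,(384,384),interpolation=2),cv2.imread('pics/w18.png')[:,60:440]]))
```

```text
w target [0.5767 0.0838 0.2   ] d cm [ 0.3  -0.05  3.89] spin -0.001 jawyaw 1.532 w 0.268 F [-0.1 -0.4 -1.3] t 21.175
```

View pics/c18.png

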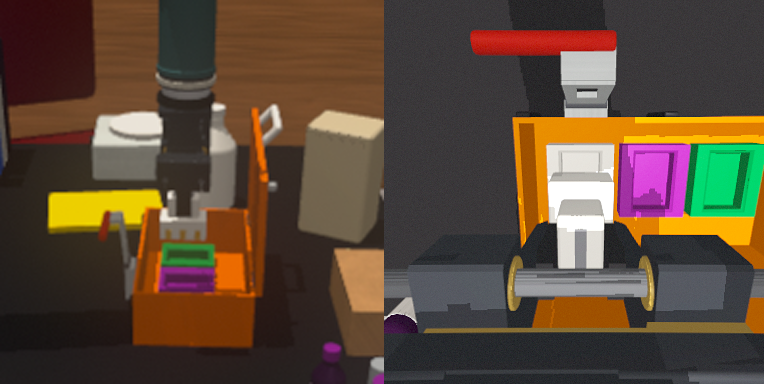

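```bash
cat > bays.py <<'E'
from mod import *
def bays(f):
    c=L(f)
    for col,rg in (('purple',((140,100,40),(160,255,255))),('green',RNG['green'])):
        m=mask(c,*rg); n,l,st,ce=cv2.connectedComponentsWithStats(m); i=1+np.argmax(st[1:,4])
        b=plane_pts(c,np.argwhere(l==i)[:,::-1],.03)[:,:2]*1000; r=cv2.minAreaRect(b.astype(np.float32)); print(col,np.round(r[0],1),np.round(r[1],1),round(r[2],1),st[i])
def held(f,under):
    """under: z of module underside"""
    c=L(f); W=cloud(c); p=np.array(sense()['tcp_pos'])
    m=(np.hypot(W[...,0]-p[0],W[...,1]-p[1])<.045)
    for nm,h in (('ridge',.06),('foot',.03)):
        z=under+h
        k=m&(np.abs(W[...,2]-z)<.006)&(c['pixels'].max(2)>80)
        px=np.argwhere(k)[:,::-1]
        P=plane_pts(c,px,z)[:,:2]*1000; r=cv2.minAreaRect(P.astype(np.float32))
        print(nm,k.sum(),'zmed',np.median(W[k][:,2]).round(4),np.round(r[0],1),np.round(r[1],1),round(r[2],1),'px',px.min(0),px.max(0), 'lo/hi',P.min(0).round(1),P.max(0).round(1))
    print('tcp',p.round(4))
E
python3 - <<'E'
from bays import *
bays('w18'); held('w18',.1611-.0138)
E
```

```text
purple [579.9 165.9] [79.  85.6] 87.8 [ 293  144   74   73 4982]
green [582.7 248.2] [84.  86.4] 87.8 [ 360  143   84   74 5382]
ridge 2652 zmed 0.2073 [564.9  83.7] [38.4 43.3] 38.8 px [201 211] [312 267] lo/hi [548.7  55.7] [580.5 111.9]
foot 1842 zmed 0.1772 [553.3  84.3] [39.4 27.2] 88.6 px [224 179] [289 222] lo/hi [539.3  64.3] [567.3 104. ]
tcp [0.5744 0.0835 0.1621]
```

Request:
carry_out([
  {"dx": 0.4, "dy": -0.15, "dz": -3, "spin": 0, "gripper": 1.5},
  {"dx": 0, "dy": 0, "dz": -3, "spin": 0, "gripper": 1.5},
  {"dx": 0, "dy": 0, "dz": -3, "spin": 0, "gripper": 1.5},
  {"dx": 0, "dy": 0, "dz": -1, "spin": 0, "gripper": 1.5},
  {"dx": 0, "dy": 0, "dz": 0, "spin": 0, "gripper": 1.5},
  {"dx": 0, "dy": 0, "dz": 0, "spin": 0, "gripper": 1.5},
])

```text
clock: 22.02
tcp_pos: [0.5804, 0.083, 0.0649]
orientation: [0.708, 0.014, 0.706, -0.014]
contact_force: [0.1, -0.5, -0.6]
width: 0.268
```

Run:
```python
from bays import *
p=sense()['tcp_pos']; print(p); snap('wrist','w19'); bays('w19'); held('w19',p[2]-.0138)
cv2.imwrite('pics/c19.png',cv2.resize(cv2.imread('pics/w19.png')[100:290,140:420],(784,532)))
```

```text
[0.58043531 0.08304093 0.0649329 ]
purple [578.  165.1] [80.7 84.6] 87.9 [ 308  146  111  102 9232]
green [582.  245.9] [91.7 84.7] 1.4 [  404   145   108   106 10225]
ridge 2624 zmed 0.1106 [571.   82.8] [43.8 37.7] 48.6 px [200 211] [312 267] lo/hi [554.8  54.4] [586.4 110.9]
foot 1859 zmed 0.0805 [559.7  83.1] [40.3 27.1] 87.7 px [223 179] [289 222] lo/hi [545.4  62.4] [574.1 103. ]
tcp [0.5805 0.0832 0.0651]
```

View pics/c19.png

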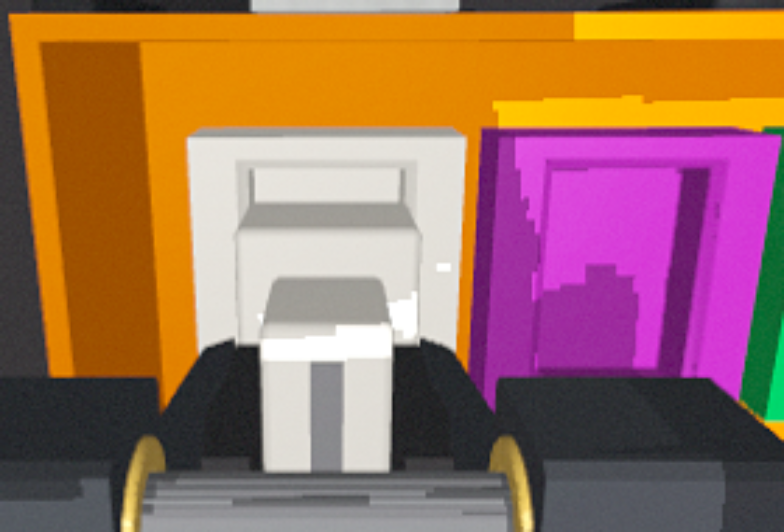

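Run:
```python
from bays import *
c=L('w19')
q=plane_pts(c,[[207.1,148.9],[306.4,148.9],[224.3,157.1],[288.9,157.1]],.03)*1000; print(q.round(1), (q[0]+q[1])/2,(q[2]+q[3])/2)
P=np.array([case((-12,-85,30))+0,case((-49,-85,30)),case((-49,-110,30)),case((-49,-60,30))])
print(P, cv2.projectPoints(P,c['rvec'],c['tvec'],c['K'],c['dist_coeffs'])[0].reshape(-1,2))
```

```text
[[533.3  47.   30. ]
 [536.3 122.4  30. ]
 [540.   59.6  30. ]
 [542.  109.1  30. ]] [534.78142321  84.69048867  30.        ] [541.00858548  84.32322779  30.        ]
[[0.57665273 0.08384018 0.03      ]
 [0.53968159 0.0853013  0.03      ]
 [0.53869435 0.0603208  0.03      ]
 [0.54066884 0.1102818  0.03      ]] [[257.79013494 201.32406403]
 [257.80931854 155.32911009]
 [225.1287852  155.35583813]
 [290.49000278 155.28344019]]
```

Request:
carry_out([
  {"dx": 0, "dy": 0, "dz": -1.5, "spin": 0, "gripper": 1.5},
  {"dx": 0, "dy": 0, "dz": -0.8, "spin": 0, "gripper": 1.5},
  {"dx": 0, "dy": 0, "dz": -0.8, "spin": 0, "gripper": 1.5},
  {"dx": 0, "dy": 0, "dz": 0, "spin": 0, "gripper": 1.5},
])

```text
clock: 22.58
tcp_pos: [0.5781, 0.0833, 0.0312]
orientation: [0.706, 0.014, 0.708, -0.014]
contact_force: [-0.3, 0.1, -1.5]
width: 0.27
```

Request:
carry_out([
  {"dx": 0, "dy": 0, "dz": -0.5, "spin": 0, "gripper": 1.5},
  {"dx": 0, "dy": 0, "dz": -0.2, "spin": 0, "gripper": 1.5},
  {"dx": 0, "dy": 0, "dz": 0, "spin": 0, "gripper": 1.5},
  {"dx": 0, "dy": 0, "dz": 0, "spin": 0, "gripper": 1.5},
])

```text
clock: 23.08
tcp_pos: [0.5793, 0.0833, 0.0257]
orientation: [0.707, 0.014, 0.707, -0.014]
contact_force: [-0.3, -0.8, -0.8]
width: 0.267
```

Run:
```python
from bays import *
go('',case((-12,-85,.0238)),YAW+np.pi/2); snap('wrist','w20')
cv2.imwrite('pics/c20.png',cv2.resize(cv2.imread('pics/w20.png')[100:290,140:420],(784,532)))
```

```text
target [0.5767 0.0838 0.    ] d cm [-0.27  0.05 -2.57] spin 0.0 jawyaw 1.531 w 0.267 F [-0.3 -0.8 -0.8] t 23.075
```

View pics/c20.png

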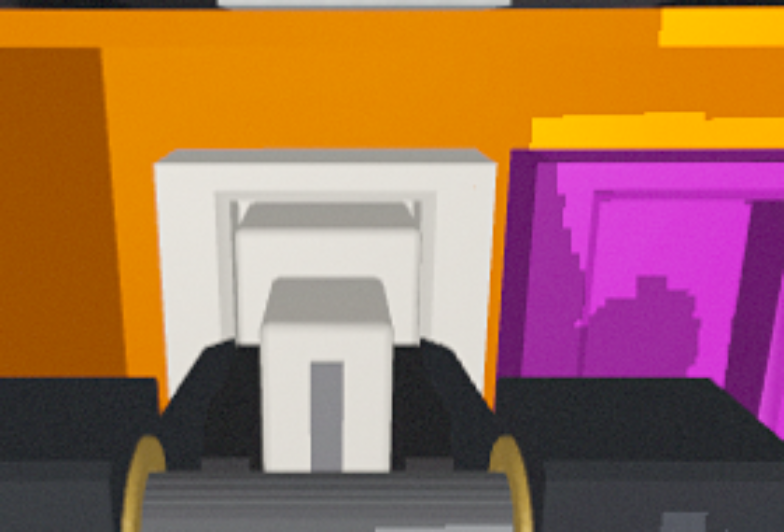

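Request:
carry_out([
  {"dx": 0, "dy": 0, "dz": -0.3, "spin": 0, "gripper": 1.5},
  {"dx": 0, "dy": 0, "dz": 0, "spin": 0, "gripper": 1.5},
  {"dx": 0, "dy": 0, "dz": 0, "spin": 0, "gripper": 3.5},
  {"dx": 0, "dy": 0, "dz": 0, "spin": 0, "gripper": 4},
  {"dx": 0, "dy": 0, "dz": 0, "spin": 0, "gripper": 4},
  {"dx": 0, "dy": 0, "dz": 3, "spin": 0, "gripper": 4},
  {"dx": 0, "dy": 0, "dz": 5, "spin": 0, "gripper": 4},
  {"dx": 0, "dy": 0, "dz": 5, "spin": 0, "gripper": 4},
  {"dx": 0, "dy": 0, "dz": 0, "spin": 0, "gripper": 4},
  {"dx": 0, "dy": 0, "dz": 0, "spin": 0, "gripper": 4},
])

```text
clock: 24.38
tcp_pos: [0.5788, 0.0832, 0.152]
orientation: [0.707, 0.014, 0.707, -0.014]
contact_force: [-0.3, 0.4, -1.0]
width: 0.453
```

Run:
```python
from bays import *
snap('wrist','w21'); snap('side','s21'); c=L('w21'); W=cloud(c)
m=(np.hypot(W[...,0]-.577,W[...,1]-.083)<.045)
k=m&(np.abs(W[...,2]-.072)<.012)&(c['pixels'].max(2)>100); print('ridge top z',np.median(W[k][:,2]),k.sum())
px=np.argwhere(k)[:,::-1]; P=plane_pts(c,px,.07)[:,:2]*1000; print(cv2.minAreaRect(P.astype(np.float32)))
go('green',[.611,-.253,.03],-.926)
cs=L('s21'); W=cloud(cs); k=(W[...,2]>.054)&(W[...,2]<.068)&(np.hypot(W[...,0]-.611,W[...,1]+.253)<.06); print(k.sum(), np.median(W[k],0))
a=cv2.imread('pics/s21.png'); cv2.imwrite('pics/c21.png',np.hstack([cv2.resize(a[100:320,160:340],(314,384)),cv2.imread('pics/w21.png')[:,40:500]]))
```

```text
ridge top z 0.06931103316533226 1080
((576.9827880859375, 83.44242095947266), (23.733356475830078, 44.46266555786133), 87.708740234375)
green target [ 0.611 -0.253  0.03 ] d cm [  3.34 -33.61 -12.04] spin 0.685 jawyaw 1.531 w 0.446 F [-0.5 -0.2 -0.1] t 24.475
178 [ 0.61434824 -0.25880687  0.05929131]
```

View pics/c21.png

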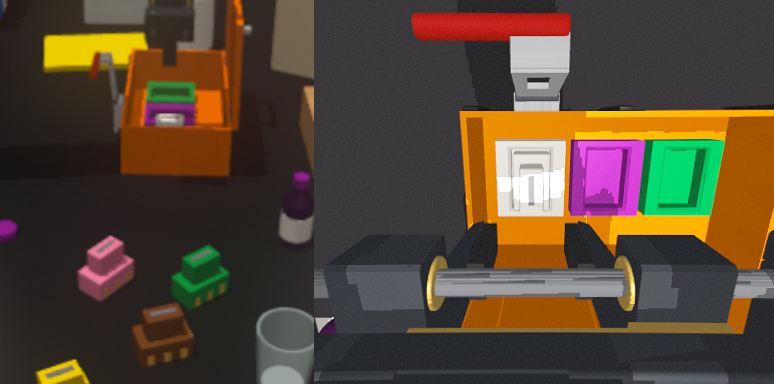

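Request:
carry_out([
  {"dx": 0, "dy": -3, "dz": 1, "spin": -0.17, "gripper": 4},
  {"dx": 0, "dy": -3, "dz": 0, "spin": -0.17, "gripper": 4},
  {"dx": 0, "dy": -3, "dz": 0, "spin": -0.17, "gripper": 4},
  {"dx": 0, "dy": -3, "dz": 0, "spin": -0.17, "gripper": 4},
  {"dx": 0, "dy": -3, "dz": 0, "spin": -0.17, "gripper": 4},
  {"dx": 0, "dy": -3, "dz": 0, "spin": -0.17, "gripper": 4},
  {"dx": 0, "dy": -3, "dz": 0, "spin": -0.17, "gripper": 4},
  {"dx": 1, "dy": -3, "dz": 0, "spin": -0.17, "gripper": 4},
  {"dx": 1, "dy": -3, "dz": 0, "spin": -0.17, "gripper": 4},
  {"dx": 1, "dy": -3, "dz": 0, "spin": -0.17, "gripper": 4.5},
  {"dx": 0, "dy": -3, "dz": 0, "spin": -0.17, "gripper": 4.5},
  {"dx": 0, "dy": -0.6, "dz": 0, "spin": -0.17, "gripper": 4.5},
])

```text
clock: 25.98
tcp_pos: [0.6078, -0.2541, 0.1596]
orientation: [-0.355, -0.61, -0.357, 0.612]
contact_force: [-0.1, 0.9, -0.8]
width: 0.507
```

Request:
carry_out([
  {"dx": 0, "dy": 0, "dz": -2, "spin": -0.17, "gripper": 4.5},
  {"dx": 0, "dy": 0, "dz": -1.5, "spin": -0.17, "gripper": 4.5},
  {"dx": 0, "dy": 0, "dz": 0, "spin": -0.08, "gripper": 4.5},
  {"dx": 0, "dy": 0, "dz": 0, "spin": 0, "gripper": 4.5},
  {"dx": 0, "dy": 0, "dz": 0, "spin": 0, "gripper": 4.5},
])

```text
clock: 26.6
tcp_pos: [0.6087, -0.2525, 0.1265]
orientation: [-0.223, -0.67, -0.224, 0.671]
contact_force: [-0.6, 0.2, 0.3]
width: 0.508
```

Run:
```python
from bays import *
snap('wrist','w22'); r=meas(L('w22'),'green',(.611,-.253)); go('green',[*r[0][0],.012],r[0][1]-np.pi/2)
```

```text
green ridge [ 614.8 -253.9] size [23.1 43.7] long axis 0.636 n 1174 1070
green foot [ 614.6 -254. ] size [39.1 63.5] long axis 0.628 n 1174 1070
green target [ 0.6148 -0.2539  0.012 ] d cm [  0.59  -0.13 -11.49] spin -0.007 jawyaw -0.928 w 0.511 F [ 0.3 -0.7 -0.2] t 26.65
```

View pics/w22.png

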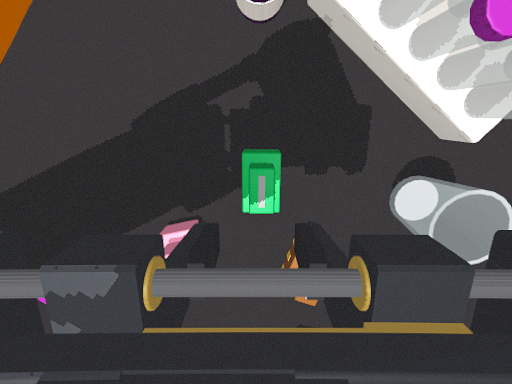

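Request:
carry_out([
  {"dx": 0.5, "dy": -0.1, "dz": -3, "spin": -0.01, "gripper": 4.5},
  {"dx": 0, "dy": 0, "dz": -3, "spin": 0, "gripper": 4.5},
  {"dx": 0, "dy": 0, "dz": -3, "spin": 0, "gripper": 4.5},
  {"dx": 0, "dy": 0, "dz": -1.5, "spin": 0, "gripper": 4.5},
  {"dx": 0, "dy": 0, "dz": -0.8, "spin": 0, "gripper": 4.5},
  {"dx": 0, "dy": 0, "dz": 0, "spin": 0, "gripper": 4.5},
])

```text
clock: 27.4
tcp_pos: [0.6144, -0.2537, 0.0147]
orientation: [0.22, 0.672, 0.22, -0.672]
contact_force: [0.1, 0.1, -0.3]
width: 0.509
```

Request:
carry_out([
  {"dx": 0, "dy": 0, "dz": 0, "spin": 0, "gripper": 3},
  {"dx": 0, "dy": 0, "dz": 0, "spin": 0, "gripper": 1.5},
  {"dx": 0, "dy": 0, "dz": 0, "spin": 0, "gripper": 1.5},
  {"dx": 0, "dy": 0, "dz": 0, "spin": 0, "gripper": 1.5},
  {"dx": 0, "dy": 0, "dz": 0, "spin": 0, "gripper": 1.5},
])

```text
clock: 28.02
tcp_pos: [0.6148, -0.254, 0.0156]
orientation: [0.22, 0.673, 0.219, -0.672]
contact_force: [0.0, 0.4, 5.2]
width: 0.272
```

Request:
carry_out([
  {"dx": 0, "dy": 0, "dz": 3, "spin": 0, "gripper": 1.5},
  {"dx": 0, "dy": 0, "dz": 6, "spin": 0, "gripper": 1.5},
  {"dx": 0, "dy": 0, "dz": 6, "spin": 0, "gripper": 1.5},
  {"dx": 0, "dy": 0, "dz": 0, "spin": 0, "gripper": 1.5},
])

```text
clock: 28.52
tcp_pos: [0.6181, -0.2555, 0.1713]
orientation: [0.222, 0.675, 0.217, -0.669]
contact_force: [0.2, 0.3, -1.7]
width: 0.269
```

Run:
```python
from bays import *
go('gbay',case((-12,85,30)),YAW+np.pi/2); snap('wrist','w23');snap('side','s23')
a=cv2.imread('pics/s23.png'); cv2.imwrite('pics/c23.png',np.hstack([cv2.resize(a[100:320,160:340],(314,384)),cv2.imread('pics/w23.png')[:,40:500]]))
```

```text
gbay target [0.5834 0.2537 0.03  ] d cm [ -3.47  50.92 -14.13] spin -0.671 jawyaw -0.939 w 0.269 F [ 0.2  0.3 -1.7] t 28.525
```

View pics/c23.png

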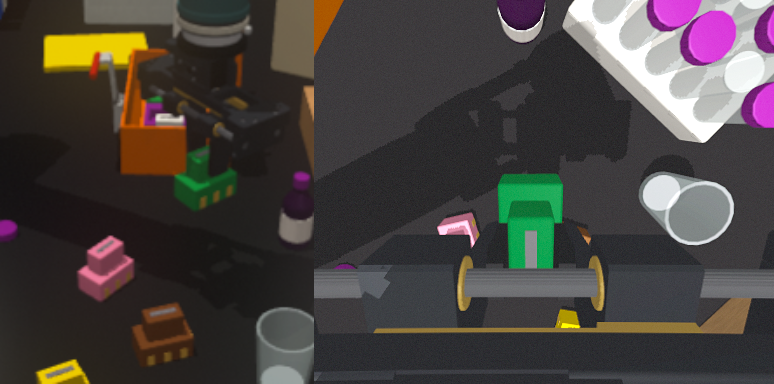

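Request:
carry_out([
  {"dx": -1, "dy": 1, "dz": 0, "spin": 0.18, "gripper": 1.5},
  {"dx": -1, "dy": 1, "dz": 0, "spin": 0.18, "gripper": 1.5},
  {"dx": -1, "dy": 1, "dz": 0, "spin": 0.18, "gripper": 1.5},
  {"dx": -0.4, "dy": 1, "dz": 0, "spin": 0.18, "gripper": 1.5},
  {"dx": 0, "dy": 1, "dz": 0, "spin": 0.18, "gripper": 1.5},
  {"dx": 0, "dy": 1, "dz": 0, "spin": 0.18, "gripper": 1.5},
  {"dx": 0, "dy": 1, "dz": 0, "spin": 0.18, "gripper": 1.5},
  {"dx": 0, "dy": 1, "dz": 0, "spin": 0.18, "gripper": 1.5},
  {"dx": 0, "dy": 1, "dz": 0, "spin": 0.18, "gripper": 1.5},
  {"dx": 0, "dy": 1, "dz": 0, "spin": 0.18, "gripper": 1.5},
  {"dx": 0, "dy": 1, "dz": 0, "spin": 0.18, "gripper": 1.5},
  {"dx": 0, "dy": 1, "dz": 0, "spin": 0.18, "gripper": 1.5},
])

```text
clock: 30.12
tcp_pos: [0.5775, -0.1327, 0.1602]
orientation: [0.694, 0.121, 0.699, -0.121]
contact_force: [-0.2, -0.4, -2.3]
width: 0.271
```

Request:
carry_out([
  {"dx": 0, "dy": 2, "dz": 0, "spin": 0.17, "gripper": 1.5},
  {"dx": 0, "dy": 2, "dz": 0, "spin": 0.14, "gripper": 1.5},
  {"dx": 0, "dy": 4, "dz": 0, "spin": 0, "gripper": 1.5},
  {"dx": 0, "dy": 4, "dz": 0, "spin": 0, "gripper": 1.5},
  {"dx": 0, "dy": 5, "dz": 0, "spin": 0, "gripper": 1.5},
  {"dx": 0, "dy": 5, "dz": 0, "spin": 0, "gripper": 1.5},
  {"dx": 0, "dy": 5, "dz": 0, "spin": 0, "gripper": 1.5},
  {"dx": 0, "dy": 5, "dz": 0, "spin": 0, "gripper": 1.5},
  {"dx": 0, "dy": 4, "dz": 0, "spin": 0, "gripper": 1.5},
  {"dx": 0, "dy": 3, "dz": 0, "spin": 0, "gripper": 1.5},
  {"dx": 0, "dy": 0, "dz": 0, "spin": 0, "gripper": 1.5},
  {"dx": 0, "dy": 0, "dz": 0, "spin": 0, "gripper": 1.5},
])

```text
clock: 31.62
tcp_pos: [0.5785, 0.2552, 0.1617]
orientation: [0.705, 0.013, 0.709, -0.015]
contact_force: [0.5, 0.1, -2.1]
width: 0.268
```

Run:
```python
from bays import *
go('gbay',case((-12,85,30)),YAW+np.pi/2)
```

```text
gbay target [0.5834 0.2537 0.03  ] d cm [  0.48  -0.15 -13.17] spin -0.0 jawyaw 1.531 w 0.268 F [ 0.5  0.1 -2.1] t 31.625
```

Request:
carry_out([
  {"dx": 0.45, "dy": -0.15, "dz": -3, "spin": 0, "gripper": 1.5},
  {"dx": 0, "dy": 0, "dz": -3, "spin": 0, "gripper": 1.5},
  {"dx": 0, "dy": 0, "dz": -3, "spin": 0, "gripper": 1.5},
  {"dx": 0, "dy": 0, "dz": -0.7, "spin": 0, "gripper": 1.5},
  {"dx": 0, "dy": 0, "dz": 0, "spin": 0, "gripper": 1.5},
  {"dx": 0, "dy": 0, "dz": 0, "spin": 0, "gripper": 1.5},
])

```text
clock: 32.38
tcp_pos: [0.5859, 0.2549, 0.0691]
orientation: [0.708, 0.015, 0.706, -0.014]
contact_force: [-0.5, -0.2, -2.4]
width: 0.267
```

Run:
```python
from bays import *
p=sense()['tcp_pos']; snap('wrist','w24'); held('w24',p[2]-.0156)
cv2.imwrite('pics/c24.png',cv2.resize(cv2.imread('pics/w24.png')[100:290,140:420],(784,532)))
```

```text
ridge 2417 zmed 0.1129 [576.  256.6] [37.9 41. ] 34.8 px [206 213] [312 267] lo/hi [561.9 229.3] [592.9 283.1]
foot 1656 zmed 0.0829 [566.6 254.9] [39.2 25. ] 88.6 px [224 182] [288 221] lo/hi [553.7 235.2] [579.6 274.5]
tcp [0.586  0.2551 0.0693]
```

View pics/c24.png

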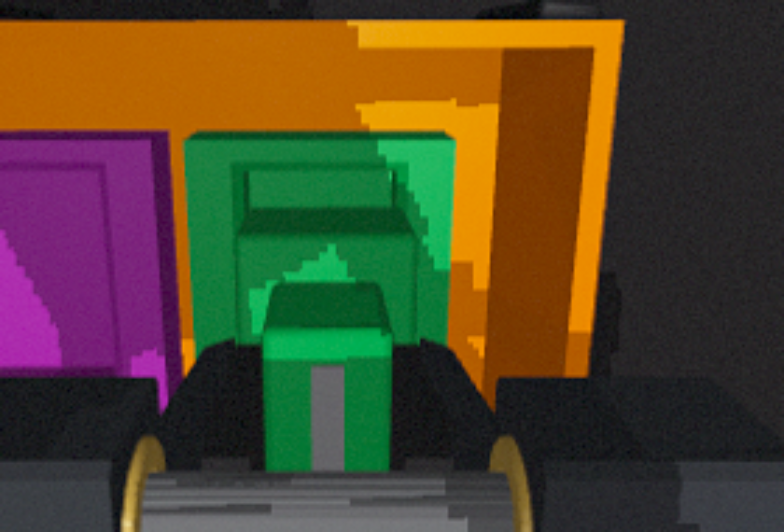

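Run:
```python
from bays import *
c=L('w24')
q=plane_pts(c,[[223.2,158.2],[285.7,158.2],[207,149.3],[302.2,149.3]],.03)*1000; print(q.round(1), ((q[0]+q[1])/2)[:2]+[36.97,-1.46], ((q[2]+q[3])/2)[:2]+[36.97+6.5,-1.7]); print(sense()['tcp_pos'])
```

```text
[[546.9 230.   30. ]
 [548.9 278.9  30. ]
 [539.5 218.   30. ]
 [542.5 291.8  30. ]] [584.86278576 252.99989041] [584.45310715 253.17551652]
[0.58597846 0.25506671 0.06930756]
```

Request:
carry_out([
  {"dx": -0.15, "dy": -0.2, "dz": 0, "spin": 0, "gripper": 1.5},
  {"dx": 0, "dy": 0, "dz": -1.5, "spin": 0, "gripper": 1.5},
  {"dx": 0, "dy": 0, "dz": -1, "spin": 0, "gripper": 1.5},
  {"dx": 0, "dy": 0, "dz": 0, "spin": 0, "gripper": 1.5},
  {"dx": 0, "dy": 0, "dz": -0.7, "spin": 0, "gripper": 1.5},
  {"dx": 0, "dy": 0, "dz": -0.6, "spin": 0, "gripper": 1.5},
  {"dx": 0, "dy": 0, "dz": 0, "spin": 0, "gripper": 1.5},
])

```text
clock: 33.3
tcp_pos: [0.5826, 0.2526, 0.0287]
orientation: [0.706, 0.014, 0.707, -0.014]
contact_force: [0.5, -0.5, -1.8]
width: 0.27
```

Run:
```python
from bays import *
print(sense()['tcp_pos'],sense()['contact_force']); snap('wrist','w25')
cv2.imwrite('pics/c25.png',cv2.resize(cv2.imread('pics/w25.png')[100:290,140:420],(784,532)))
```

```text
[0.58259163 0.25258038 0.0287122 ] [ 0.53462111 -0.5122415  -1.76831692]
```

View pics/c25.png

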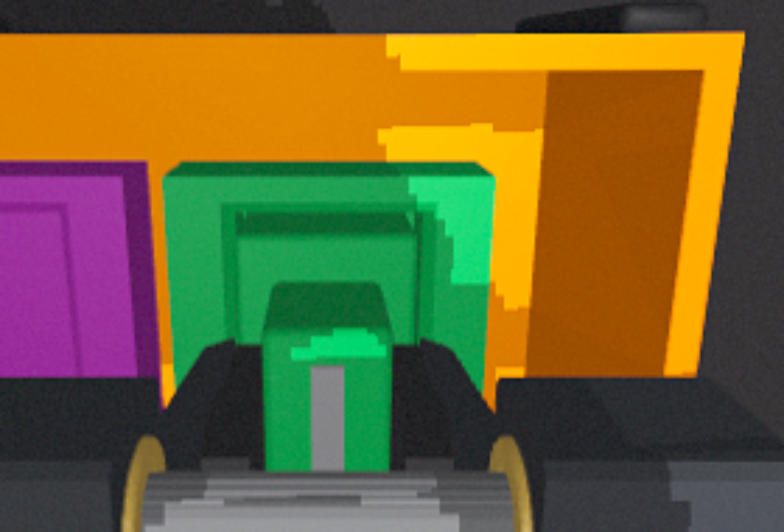

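Green is inside its hole (crop 235–418, about centred). Seat it and release.

Request:
carry_out([
  {"dx": 0, "dy": 0, "dz": -0.4, "spin": 0, "gripper": 1.5},
  {"dx": 0, "dy": 0, "dz": -0.2, "spin": 0, "gripper": 1.5},
  {"dx": 0, "dy": 0, "dz": 0, "spin": 0, "gripper": 1.5},
  {"dx": 0, "dy": 0, "dz": 0, "spin": 0, "gripper": 3.5},
  {"dx": 0, "dy": 0, "dz": 0, "spin": 0, "gripper": 4},
  {"dx": 0, "dy": 0, "dz": 0, "spin": 0, "gripper": 4},
  {"dx": 0, "dy": 0, "dz": 3, "spin": 0, "gripper": 4},
  {"dx": 0, "dy": 0, "dz": 5, "spin": 0, "gripper": 4},
  {"dx": 0, "dy": 0, "dz": 5, "spin": 0, "gripper": 4},
  {"dx": 0, "dy": 0, "dz": 0, "spin": 0, "gripper": 3},
  {"dx": 0, "dy": 0, "dz": 0, "spin": 0, "gripper": 3},
])

```text
clock: 34.72
tcp_pos: [0.5828, 0.2527, 0.153]
orientation: [0.707, 0.014, 0.707, -0.014]
contact_force: [0.2, -0.4, 0.1]
width: 0.339
```

Run:
```python
from bays import *
snap('wrist','w26'); c=L('w26'); W=cloud(c)
for nm,xy in (('green',(.5834,.253)),('white',(.5767,.0833))):
    m=(np.hypot(W[...,0]-xy[0],W[...,1]-xy[1])<.045)
    k=m&(np.abs(W[...,2]-.072)<.012)&(c['pixels'].max(2)>60); print(nm,'ridge top z',np.median(W[k][:,2]),k.sum())
    P=plane_pts(c,np.argwhere(k)[:,::-1],.07)[:,:2]*1000; print(cv2.minAreaRect(P.astype(np.float32)))
s=sense(); print(s['tcp_pos'],s['joint_pos']); snap('side','s26')
```

```text
green ridge top z 0.0692959961499489 1049
((582.7501831054688, 252.30091857910156), (23.05093765258789, 43.75495147705078), 87.71290588378906)
white ridge top z 0.06915553781148712 1314
((577.6878662109375, 87.15111541748047), (29.33802032470703, 44.80084228515625), 87.23779296875)
[0.58206912 0.25239153 0.15180275] [ 3.69870892e-01  2.35570552e-01  1.75955106e+00  2.47070930e-05
  1.14912983e+00 -1.16112192e+00]
```

View pics/w26.png

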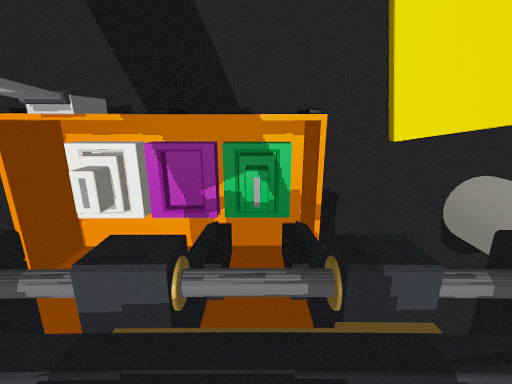

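View pics/s26.png

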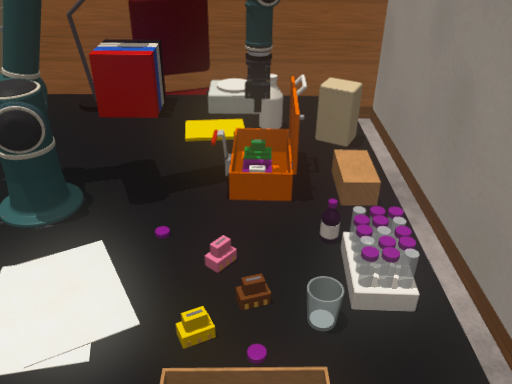

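Request:
carry_out([
  {"dx": 0, "dy": 0, "dz": 5, "spin": 0, "gripper": 3},
  {"dx": 0, "dy": 0, "dz": 5, "spin": 0, "gripper": 3},
  {"dx": 0, "dy": 0, "dz": 5, "spin": 0, "gripper": 3},
  {"dx": 0, "dy": 0, "dz": 3, "spin": -0.17, "gripper": 3},
  {"dx": 0, "dy": 0, "dz": 0, "spin": -0.18, "gripper": 3},
  {"dx": 0, "dy": 0, "dz": 0, "spin": -0.18, "gripper": 3},
  {"dx": 0, "dy": -0.5, "dz": 0, "spin": -0.18, "gripper": 3},
  {"dx": 0, "dy": -0.5, "dz": 0, "spin": -0.18, "gripper": 3},
  {"dx": 2, "dy": -0.5, "dz": 0, "spin": -0.18, "gripper": 3},
  {"dx": 3, "dy": -0.5, "dz": 0, "spin": -0.18, "gripper": 3},
  {"dx": 3, "dy": -0.5, "dz": 0, "spin": -0.18, "gripper": 3},
  {"dx": 0, "dy": 0, "dz": 0, "spin": -0.14, "gripper": 3},
])

```text
clock: 36.33
tcp_pos: [0.6641, 0.2268, 0.3294]
orientation: [-0.488, -0.51, -0.489, 0.513]
contact_force: [0.2, 0.2, -0.4]
width: 0.342
```

Request:
carry_out([
  {"dx": 0, "dy": 0, "dz": 0, "spin": 0, "gripper": 3},
  {"dx": 0, "dy": 0, "dz": 0, "spin": 0, "gripper": 3},
])

```text
clock: 36.58
tcp_pos: [0.6626, 0.2278, 0.3321]
orientation: [-0.49, -0.508, -0.491, 0.51]
contact_force: [0.2, -0.1, -0.3]
width: 0.344
```

Run:
```python
from bays import *
for t in (1.45,1.5,1.55,1.6): print(t,lid(t).round(4))
go('lid1.55',lid(1.55),YAW); snap('wrist','w27'); snap('top','t27'); snap('side','s27')
for f in ('t14','t27','s27'):
    W=cloud(L(f)); c=L(f); k=(W[...,2]>.24)&(W[...,2]<.3)&(W[...,0]>.69)&(W[...,0]<.78)&(W[...,1]>.15)&(W[...,1]<.3)&(mask(c,(0,0,120),(179,60,255))>0)
    print(f,k.sum(), np.median(W[k],0) if k.any() else '', np.percentile(W[k],[5,95],axis=0) if k.any() else '')
```

```text
1.45 [0.6888 0.2245 0.2735]
1.5 [0.6981 0.2242 0.2728]
1.55 [0.7074 0.2238 0.2716]
1.6 [0.7167 0.2234 0.27  ]
lid1.55 target [0.7074 0.2238 0.2716] d cm [ 4.48 -0.4  -6.05] spin -0.003 jawyaw -0.036 w 0.344 F [ 0.2 -0.1 -0.3] t 36.575
t14 273 [0.70648273 0.22081353 0.27560116] [[0.69282779 0.17586093 0.26045815]
 [0.71334665 0.269757   0.27889646]]
t27 178 [0.70699017 0.20335508 0.27619353] [[0.69469121 0.17582849 0.26386383]
 [0.71340745 0.24497283 0.27943709]]
s27 89 [0.70634553 0.20679679 0.27124338] [[0.69311476 0.16958511 0.25446755]
 [0.71467679 0.26574632 0.27484524]]
```

View pics/w27.png

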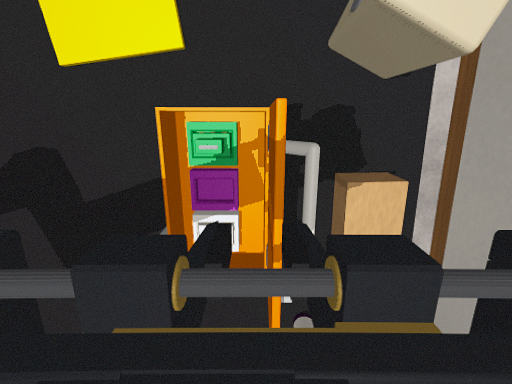

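Request:
carry_out([
  {"dx": 2.6, "dy": -0.4, "dz": 0, "spin": 0, "gripper": 3},
  {"dx": 2, "dy": 0, "dz": 0, "spin": 0, "gripper": 3},
  {"dx": 0, "dy": 0, "dz": -3, "spin": 0, "gripper": 3},
  {"dx": 0, "dy": 0, "dz": -2, "spin": 0, "gripper": 3},
  {"dx": 0, "dy": 0, "dz": 0, "spin": 0, "gripper": 3},
])

```text
clock: 37.35
tcp_pos: [0.7075, 0.2235, 0.2805]
orientation: [-0.489, -0.508, -0.491, 0.511]
contact_force: [0.3, 0.1, 0.1]
width: 0.34
```

Run:
```python
from bays import *
go('bar',(.7085,.2225,.241),YAW); snap('wrist','w28'); snap('side','s28')
a=cv2.imread('pics/s28.png'); cv2.imwrite('pics/c28.png',np.hstack([cv2.resize(a[40:160,230:350],(384,384)),cv2.imread('pics/w28.png')[:,110:410]]))
```

```text
bar target [0.7085 0.2225 0.241 ] d cm [ 0.1  -0.1  -3.95] spin -0.001 jawyaw -0.038 w 0.34 F [0.3 0.1 0.1] t 37.35
```

View pics/c28.png

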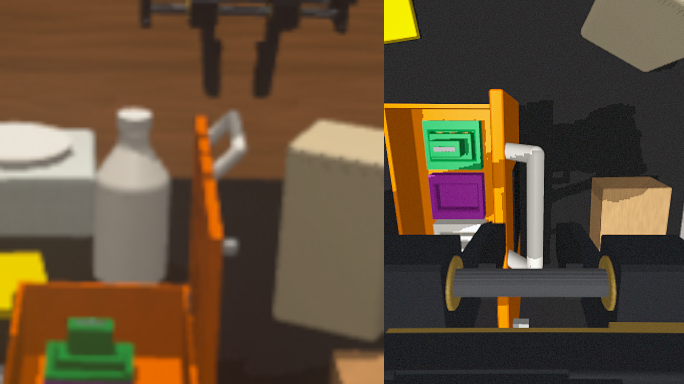

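Request:
carry_out([
  {"dx": 0.1, "dy": 0, "dz": -2, "spin": 0, "gripper": 3},
  {"dx": 0, "dy": 0, "dz": -1.8, "spin": 0, "gripper": 3},
  {"dx": 0, "dy": 0, "dz": 0, "spin": 0, "gripper": 2.2},
  {"dx": 0, "dy": 0, "dz": 0, "spin": 0, "gripper": 2},
  {"dx": -1.3, "dy": 0.05, "dz": 0.1, "spin": 0, "gripper": 2},
  {"dx": -1.3, "dy": 0.05, "dz": 0, "spin": 0, "gripper": 2},
  {"dx": -1.3, "dy": 0.05, "dz": 0, "spin": 0, "gripper": 2},
  {"dx": -1.3, "dy": 0.05, "dz": -0.2, "spin": 0, "gripper": 2},
  {"dx": -1.3, "dy": 0.05, "dz": -0.3, "spin": 0, "gripper": 2},
  {"dx": -1.3, "dy": 0.05, "dz": -0.4, "spin": 0, "gripper": 2},
  {"dx": -1.25, "dy": 0.05, "dz": -0.5, "spin": 0, "gripper": 2},
  {"dx": 0, "dy": 0, "dz": 0, "spin": 0, "gripper": 2},
])

```text
clock: 38.95
tcp_pos: [0.6177, 0.2272, 0.2312]
orientation: [-0.49, -0.509, -0.491, 0.51]
contact_force: [-0.4, 1.5, -0.6]
width: 0.222
```

Run:
```python
from bays import *
go('bar',lid(1.07),YAW); snap('side','s29'); W=cloud(L('s29')); c=L('s29')
k=(W[...,2]>.2)&(W[...,2]<.3)&(W[...,0]>.55)&(W[...,0]<.76)&(W[...,1]>.15)&(W[...,1]<.3)&(mask(c,(0,0,100),(179,60,255))>0)
print(k.sum(), np.percentile(W[k],[10,50,90],axis=0))
for t in (.9,1,1.1,1.2): print(t,lid(t))
a=cv2.imread('pics/s29.png'); cv2.imwrite('pics/c29.png',cv2.resize(a[40:200,200:350],(600,600)))
```

```text
bar target [0.6186 0.2273 0.2636] d cm [0.09 0.01 3.24] spin -0.001 jawyaw -0.039 w 0.222 F [-0.4  1.5 -0.6] t 38.95
106 [[0.61354567 0.17503297 0.24065851]
 [0.61881399 0.20088277 0.26099514]
 [0.62749959 0.26409894 0.26688435]]
0.9 [0.58944185 0.22844794 0.250807  ]
1 [0.60633119 0.22778046 0.25896181]
1.1 [0.62394965 0.22708417 0.26538844]
1.2 [0.64212117 0.22636602 0.27002268]
```

View pics/c29.png

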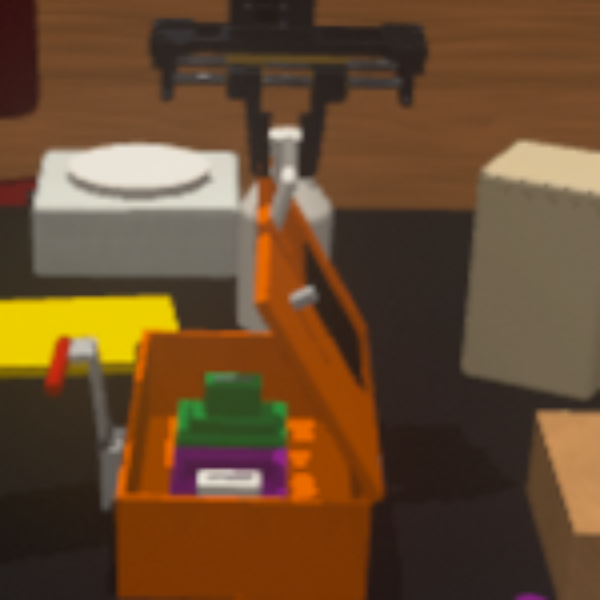

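Request:
carry_out([
  {"dx": 0, "dy": 0, "dz": -0.4, "spin": 0, "gripper": 1},
  {"dx": 0, "dy": 0, "dz": 0, "spin": 0, "gripper": 0.6},
  {"dx": 0, "dy": 0, "dz": 0, "spin": 0, "gripper": 0.6},
  {"dx": -1.2, "dy": 0.05, "dz": -0.55, "spin": 0, "gripper": 0.6},
  {"dx": -1.15, "dy": 0.05, "dz": -0.65, "spin": 0, "gripper": 0.6},
  {"dx": -1.1, "dy": 0.05, "dz": -0.75, "spin": 0, "gripper": 0.6},
  {"dx": -1.05, "dy": 0.05, "dz": -0.8, "spin": 0, "gripper": 0.6},
  {"dx": -1.0, "dy": 0.05, "dz": -0.9, "spin": 0, "gripper": 0.6},
  {"dx": -0.95, "dy": 0.05, "dz": -0.95, "spin": 0, "gripper": 0.6},
  {"dx": -0.87, "dy": 0.05, "dz": -1, "spin": 0, "gripper": 0.6},
])

```text
clock: 40.25
tcp_pos: [0.5421, 0.2305, 0.1745]
orientation: [-0.489, -0.508, -0.492, 0.512]
contact_force: [-16.7, -2.6, 16.4]
width: 0.122
```

Run:
```python
from bays import *
go('bar',lid(.5),YAW); snap('side','s30')
a=cv2.imread('pics/s30.png'); cv2.imwrite('pics/c30.png',cv2.resize(a[40:200,200:350],(500,533)))
```

```text
bar target [0.5324 0.2307 0.2028] d cm [-0.97  0.02  2.83] spin -0.001 jawyaw -0.039 w 0.122 F [-16.7  -2.6  16.4] t 40.25
```

View pics/c30.png

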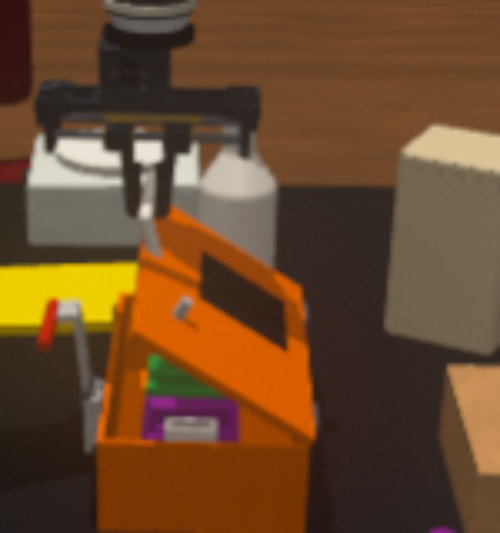

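Request:
carry_out([
  {"dx": -0.8, "dy": 0.05, "dz": -1.05, "spin": 0, "gripper": 0.6},
  {"dx": -0.75, "dy": 0.05, "dz": -1.1, "spin": 0, "gripper": 0.6},
  {"dx": -0.7, "dy": 0, "dz": -1.15, "spin": 0, "gripper": 0.6},
  {"dx": -0.6, "dy": 0, "dz": -1.2, "spin": 0, "gripper": 0.6},
  {"dx": -0.5, "dy": 0, "dz": -1.2, "spin": 0, "gripper": 0.6},
  {"dx": -0.45, "dy": 0, "dz": -1.25, "spin": 0, "gripper": 0.6},
  {"dx": -0.35, "dy": 0, "dz": -1.3, "spin": 0, "gripper": 0.6},
  {"dx": 0, "dy": 0, "dz": 0, "spin": 0, "gripper": 0.6},
])

```text
clock: 41.3
tcp_pos: [0.4972, 0.2319, 0.0863]
orientation: [-0.487, -0.506, -0.493, 0.514]
contact_force: [-12.9, 5.1, -0.6]
width: 0.117
```

Run:
```python
from bays import *
go('bar',lid(0)-[0,0,.035],YAW); snap('side','s31')
a=cv2.imread('pics/s31.png'); cv2.imwrite('pics/c31.png',cv2.resize(a[40:200,200:350],(500,533)))
```

```text
bar target [0.4944 0.2322 0.083 ] d cm [-0.27  0.03 -0.33] spin 0.0 jawyaw -0.04 w 0.117 F [-12.9   5.1  -0.6] t 41.3
```

View pics/c31.png

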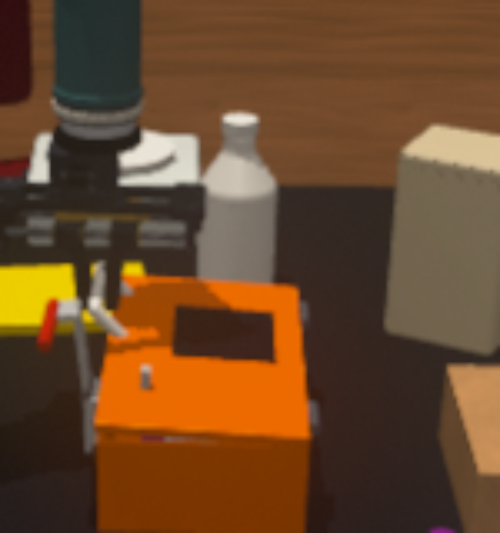

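Request:
carry_out([
  {"dx": -0.1, "dy": 0, "dz": -0.3, "spin": 0, "gripper": 0.6},
  {"dx": -0.1, "dy": 0, "dz": -0.3, "spin": 0, "gripper": 0.6},
  {"dx": 0, "dy": 0, "dz": 0, "spin": 0, "gripper": 0.6},
])

```text
clock: 41.72
tcp_pos: [0.4963, 0.232, 0.0814]
orientation: [-0.487, -0.507, -0.493, 0.513]
contact_force: [-11.0, 4.6, 1.1]
width: 0.117
```

Request:
carry_out([
  {"dx": 0, "dy": 0, "dz": 0, "spin": 0, "gripper": 2.5},
  {"dx": 0, "dy": 0, "dz": 0, "spin": 0, "gripper": 2.5},
  {"dx": 0, "dy": 0, "dz": 4, "spin": 0, "gripper": 2.5},
  {"dx": 0, "dy": 0, "dz": 4, "spin": 0, "gripper": 2},
  {"dx": 3, "dy": -4, "dz": 0, "spin": 0, "gripper": 0},
  {"dx": 0, "dy": -3, "dz": 0, "spin": 0, "gripper": 0},
  {"dx": 0, "dy": 0, "dz": 0, "spin": 0, "gripper": 0},
])

```text
clock: 42.6
tcp_pos: [0.5335, 0.16, 0.1643]
orientation: [0.49, 0.511, 0.489, -0.51]
contact_force: [0.0, 0.5, 0.5]
width: 0.005
```

Run:
```python
from bays import *
go('',case((-70,0,96)),YAW); snap('side','s32'); snap('top','t32')
for f in ('s32','t32'):
    c=L(f); W=cloud(c); m=(mask(c,(5,180,100),(18,255,255))>0)&(W[...,2]>.088)&(W[...,2]<.125)&(np.abs(W[...,0]-.59)<.1)
    A=W[m]; A=A[(A[:,0]>.50)&(A[:,0]<.68)]
    X=np.c_[A[:,0]-.675,A[:,1]-.168,np.ones(len(A))]; co=np.linalg.lstsq(X,A[:,2],rcond=None)[0]; print(f,len(A),co)
a=cv2.imread('pics/s32.png'); cv2.imwrite('pics/c32.png',cv2.resize(a[40:200,200:350],(500,533)))
```

```text
target [0.5221 0.1711 0.096 ] d cm [-1.15  1.11 -6.83] spin 0.003 jawyaw -0.042 w 0.005 F [0.  0.5 0.5] t 42.6
s32 2305 [-0.02475416  0.00533688  0.0949726 ]
t32 3553 [-0.02708572  0.00246973  0.09611   ]
```

View pics/c32.png

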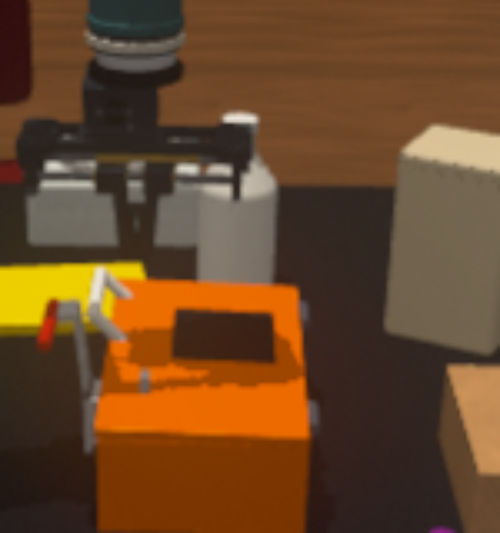

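Request:
carry_out([
  {"dx": -1.2, "dy": 0.5, "dz": -4, "spin": 0, "gripper": 0},
  {"dx": 0, "dy": 0, "dz": -3, "spin": 0, "gripper": 0},
  {"dx": 0, "dy": 0, "dz": -0.8, "spin": 0, "gripper": 0},
  {"dx": 0, "dy": 0, "dz": -0.4, "spin": 0, "gripper": 0},
  {"dx": 0, "dy": 0, "dz": -0.2, "spin": 0, "gripper": 0},
  {"dx": 0, "dy": 0, "dz": 0, "spin": 0, "gripper": 0},
])

```text
clock: 43.45
tcp_pos: [0.5219, 0.1671, 0.081]
orientation: [0.49, 0.51, 0.49, -0.509]
contact_force: [-0.4, 0.1, -0.4]
width: 0.006
```

Request:
carry_out([
  {"dx": 0, "dy": 0, "dz": -0.3, "spin": 0, "gripper": 0},
  {"dx": 0, "dy": 0, "dz": -0.2, "spin": 0, "gripper": 0},
  {"dx": 0, "dy": 0, "dz": 0, "spin": 0, "gripper": 0},
])

```text
clock: 43.82
tcp_pos: [0.521, 0.1668, 0.075]
orientation: [0.49, 0.51, 0.49, -0.51]
contact_force: [0.8, -0.2, -0.3]
width: 0.002
```

Request:
carry_out([
  {"dx": 0, "dy": 0, "dz": -0.2, "spin": 0, "gripper": 0},
  {"dx": 0, "dy": 0, "dz": -0.2, "spin": 0, "gripper": 0},
  {"dx": 0, "dy": 0, "dz": 0, "spin": 0, "gripper": 0},
])

```text
clock: 44.2
tcp_pos: [0.521, 0.1668, 0.0726]
orientation: [-0.49, -0.51, -0.49, 0.51]
contact_force: [-4.1, -1.8, 11.9]
width: 0.006
```

Run:
```python
from bays import *
snap('side','s33')
a=cv2.imread('pics/s33.png'); cv2.imwrite('pics/c33.png',cv2.resize(a[70:190,200:310],(550,600),interpolation=2))
c=L('s33');W=cloud(c);g=c['pixels'].max(2);p=np.array(sense()['tcp_pos'])
k=(np.hypot(W[...,0]-p[0],W[...,1]-p[1])<.03)&(g<55)&(W[...,2]>.09)&(W[...,2]<.15); print(p,W[k][:,2].min(),k.sum())
```

```text
[0.52095231 0.16678864 0.07262161] 0.10560032052062948 42
```

View pics/c33.png

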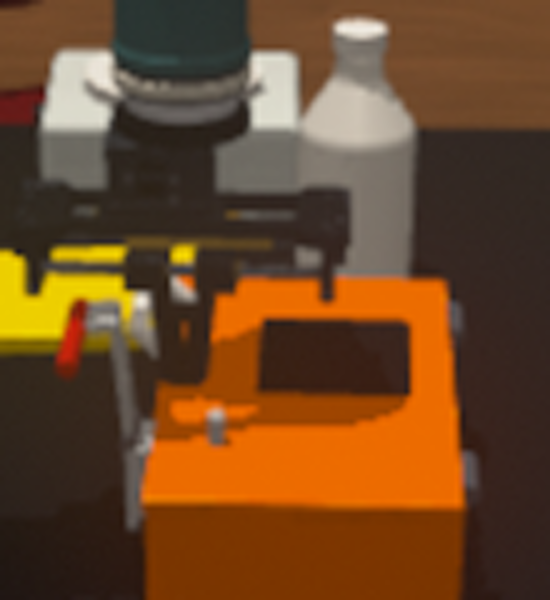

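Request:
carry_out([
  {"dx": 0, "dy": 0, "dz": -0.15, "spin": 0, "gripper": 0},
  {"dx": 0, "dy": 0, "dz": 0, "spin": 0, "gripper": 0},
])

```text
clock: 44.5
tcp_pos: [0.521, 0.1668, 0.0725]
orientation: [-0.49, -0.509, -0.49, 0.51]
contact_force: [-8.3, -2.6, 19.6]
width: 0.004
```

Request:
carry_out([
  {"dx": 0, "dy": 0, "dz": 3, "spin": 0, "gripper": 0},
  {"dx": 0, "dy": 0, "dz": 5, "spin": 0, "gripper": 0},
  {"dx": 0, "dy": 0, "dz": 5, "spin": 0, "gripper": 0},
  {"dx": -2, "dy": -4, "dz": 3, "spin": 0, "gripper": 0},
  {"dx": -3, "dy": -4, "dz": 0, "spin": 0, "gripper": 0},
  {"dx": -3, "dy": -3, "dz": 0, "spin": 0, "gripper": 0},
  {"dx": 0, "dy": 0, "dz": 0, "spin": 0, "gripper": 0},
  {"dx": 0, "dy": 0, "dz": 0, "spin": 0, "gripper": 0},
])

```text
clock: 45.5
tcp_pos: [0.4414, 0.057, 0.2296]
orientation: [0.49, 0.51, 0.49, -0.509]
contact_force: [0.5, 0.7, 0.2]
width: 0.005
```

Run:
```python
from bays import *
snap('side','s34'); snap('top','t34')
for f in ('s34','t34'):
    c=L(f); W=cloud(c); m=(mask(c,(5,180,100),(18,255,255))>0)&(W[...,2]>.088)&(W[...,2]<.125)&(np.abs(W[...,0]-.59)<.1)
    A=W[m]; A=A[(A[:,0]>.50)&(A[:,0]<.68)]
    X=np.c_[A[:,0]-.675,A[:,1]-.168,np.ones(len(A))]; co=np.linalg.lstsq(X,A[:,2],rcond=None)[0]; print(f,len(A),co)
c=L('top0'); W=cloud(c); m=(mask(c,(5,180,100),(18,255,255))>0)&(W[...,2]>.088)&(W[...,2]<.125)
A=W[m]; X=np.c_[A[:,0]-.675,A[:,1]-.168,np.ones(len(A))]; print('init',np.linalg.lstsq(X,A[:,2],rcond=None)[0])
go('hasp1.68',hasp(1.68),YAW)
for t in (1.5,1.68,1.75,1.9): print(t,hasp(t).round(4))
c=L('s34'); W=cloud(c); m=mask(c,(0,150,60),(4,255,255))>0; k=m&(np.abs(W[...,0]-.47)<.05)&(np.abs(W[...,1]-.06)<.06); print(k.sum(),np.percentile(W[k],[5,50,95],axis=0))
a=cv2.imread('pics/s34.png'); cv2.imwrite('pics/c34.png',cv2.resize(a[70:190,190:310],(550,550),interpolation=2))
```

```text
s34 2263 [0.00031362 0.00267253 0.09492237]
t34 4993 [-0.0024837   0.00097523  0.09602894]
init [-0.00231995  0.00081242  0.09601109]
hasp1.68 target [0.4628 0.0513 0.1674] d cm [ 2.11 -0.61 -6.21] spin -0.001 jawyaw -0.038 w 0.004 F [-0.4  1.1 -0.1] t 45.6
1.5 [0.4753 0.0508 0.1712]
1.68 [0.4628 0.0513 0.1674]
1.75 [0.4581 0.0515 0.1653]
1.9 [0.4487 0.0519 0.1598]Traceback (most recent call last):
  File "<stdin>", line 11, in <module>
    return _quantile_unchecked(
        a, q, axis, out, overwrite_input, method, keepdims, weights)
    return _ureduce(a,
                    func=_quantile_ureduce_func,
    ...<5 lines>...
                    overwrite_input=overwrite_input,
                    method=method)
    r = func(a, **kwargs)
    result = _quantile(arr,
                       quantiles=q,
    ...<2 lines>...
                       out=out,
                       weights=wgt)
    slices_having_nans = np.isnan(arr[-1, ...])
                                  ~~~^^^^^^^^^
IndexError: index -1 is out of bounds for axis 0 with size 0
```

Request:
carry_out([
  {"dx": 2.2, "dy": -0.6, "dz": 0, "spin": 0, "gripper": 3},
  {"dx": 0, "dy": 0, "dz": -2, "spin": 0, "gripper": 3},
  {"dx": 0, "dy": 0, "dz": -1, "spin": 0, "gripper": 3},
  {"dx": 0, "dy": 0, "dz": 0, "spin": 0, "gripper": 3},
])

```text
clock: 46.1
tcp_pos: [0.4623, 0.0512, 0.1982]
orientation: [-0.49, -0.509, -0.491, 0.51]
contact_force: [0.1, 0.3, -0.8]
width: 0.342
```

Run:
```python
from bays import *
go('hasp1.68',hasp(1.68)-[0,0,.033],YAW); snap('side','s35'); snap('wrist','w35')
c=L('w35'); W=cloud(c); m=mask(c,(0,150,60),(4,255,255))>0; k=m&(np.abs(W[...,0]-.47)<.06); print(k.sum(),np.nanpercentile(W[k],[5,50,95],axis=0))
a=cv2.imread('pics/s35.png'); cv2.imwrite('pics/c35.png',np.hstack([cv2.resize(a[70:190,190:310],(384,384),interpolation=2),cv2.imread('pics/w35.png')[:,60:460]]))
```

```text
hasp1.68 target [0.4628 0.0513 0.1344] d cm [ 0.05  0.01 -6.38] spin -0.001 jawyaw -0.038 w 0.342 F [ 0.1  0.3 -0.8] t 46.1
1429 [[0.45942757 0.03397528 0.16888962]
 [0.46480236 0.06938143 0.1719528 ]
 [0.46986631 0.10338982 0.173449  ]]
```

View pics/c35.png

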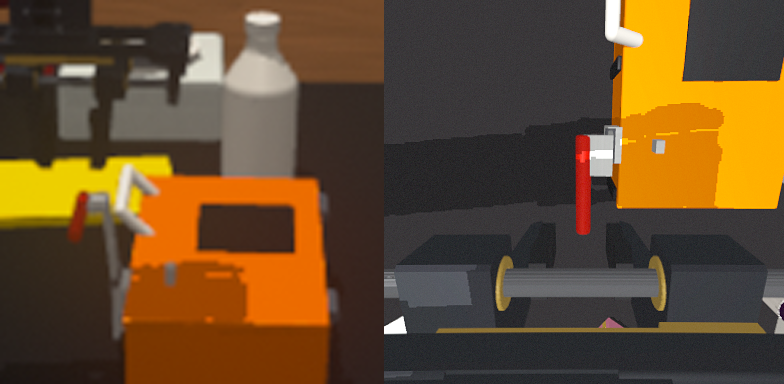

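Request:
carry_out([
  {"dx": 0.2, "dy": 0, "dz": -3, "spin": 0, "gripper": 3},
  {"dx": 0, "dy": 0, "dz": -2.5, "spin": 0, "gripper": 3},
  {"dx": 0, "dy": 0, "dz": -0.9, "spin": 0, "gripper": 3},
  {"dx": 0, "dy": 0, "dz": 0, "spin": 0, "gripper": 0.6},
  {"dx": 0, "dy": 0, "dz": 0, "spin": 0, "gripper": 0.6},
  {"dx": 0, "dy": 0, "dz": 0, "spin": 0, "gripper": 0.6},
  {"dx": 0, "dy": 0, "dz": 0, "spin": 0, "gripper": 0.6},
])

```text
clock: 47.08
tcp_pos: [0.4659, 0.0509, 0.1368]
orientation: [0.491, 0.51, 0.49, -0.509]
contact_force: [-1.2, -0.2, 4.5]
width: 0.121
```

Gripped. Swing back along the arc.

Request:
carry_out([
  {"dx": 1.0, "dy": -0.05, "dz": 0.25, "spin": 0, "gripper": 0.6},
  {"dx": 1.0, "dy": -0.05, "dz": 0.1, "spin": 0, "gripper": 0.6},
  {"dx": 1.05, "dy": -0.05, "dz": -0.05, "spin": 0, "gripper": 0.6},
  {"dx": 1.0, "dy": -0.05, "dz": -0.2, "spin": 0, "gripper": 0.6},
  {"dx": 1.0, "dy": -0.05, "dz": -0.35, "spin": 0, "gripper": 0.6},
  {"dx": 0.9, "dy": -0.05, "dz": -0.5, "spin": 0, "gripper": 0.6},
  {"dx": 0.8, "dy": 0, "dz": -0.6, "spin": 0, "gripper": 0.6},
  {"dx": 0.75, "dy": 0, "dz": -0.75, "spin": 0, "gripper": 0.6},
  {"dx": 0.6, "dy": 0, "dz": -0.85, "spin": 0, "gripper": 0.6},
])

```text
clock: 48.2
tcp_pos: [0.5484, 0.0476, 0.1075]
orientation: [0.491, 0.511, 0.489, -0.509]
contact_force: [0.5, -1.2, 6.3]
width: 0.122
```

Run:
```python
from bays import *
go('hasp.4',hasp(.4)-[0,0,.031],YAW); snap('side','s36'); snap('wrist','w36')
a=cv2.imread('pics/s36.png'); cv2.imwrite('pics/c36.png',np.hstack([cv2.resize(a[70:190,190:310],(384,384),interpolation=2),cv2.imread('pics/w36.png')[:,60:460]]))
```

```text
hasp.4 target [0.5469 0.048  0.1147] d cm [-0.15  0.04  0.72] spin -0.001 jawyaw -0.039 w 0.122 F [ 0.5 -1.2  6.3] t 48.2
```

View pics/c36.png

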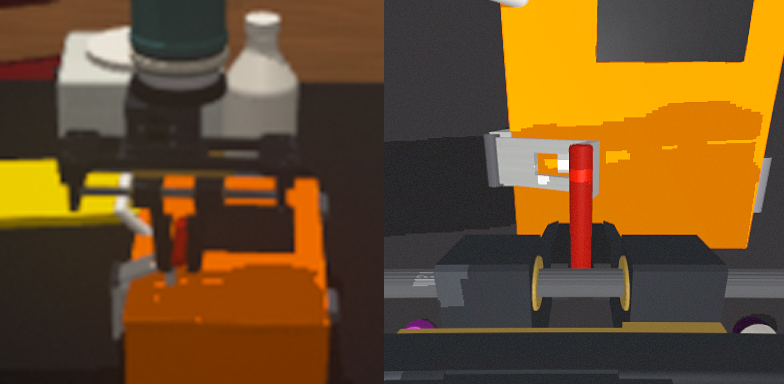

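Request:
carry_out([
  {"dx": 0.5, "dy": 0, "dz": -0.9, "spin": 0, "gripper": 0.6},
  {"dx": 0.4, "dy": 0, "dz": -0.95, "spin": 0, "gripper": 0.6},
  {"dx": 0.2, "dy": 0, "dz": -0.5, "spin": 0, "gripper": 0.6},
  {"dx": 0, "dy": 0, "dz": 0, "spin": 0, "gripper": 0.6},
])

```text
clock: 48.8
tcp_pos: [0.5604, 0.0472, 0.084]
orientation: [0.492, 0.511, 0.488, -0.508]
contact_force: [6.3, -2.2, 2.7]
width: 0.12
```

Request:
carry_out([
  {"dx": 0, "dy": 0, "dz": 0, "spin": 0, "gripper": 2.5},
  {"dx": 0, "dy": 0, "dz": 0, "spin": 0, "gripper": 2.5},
  {"dx": 0, "dy": 0, "dz": 3, "spin": 0, "gripper": 2.5},
  {"dx": 0, "dy": 0, "dz": 3, "spin": 0, "gripper": 1},
  {"dx": 0, "dy": 0, "dz": 0, "spin": 0, "gripper": 0},
  {"dx": 0, "dy": 0, "dz": 0, "spin": 0, "gripper": 0},
])

```text
clock: 49.55
tcp_pos: [0.5559, 0.0478, 0.1413]
orientation: [-0.49, -0.509, -0.491, 0.51]
contact_force: [-0.0, 0.5, -0.9]
width: 0.002
```

Run:
```python
from bays import *
go('hasp0',hasp(0),YAW); snap('side','s37'); snap('wrist','w37')
c=L('w37'); W=cloud(c); m=mask(c,(0,150,60),(4,255,255))>0; k=m&(np.abs(W[...,0]-.55)<.06); print(k.sum(),np.nanpercentile(W[k],[5,50,95],axis=0))
a=cv2.imread('pics/s37.png'); cv2.imwrite('pics/c37.png',np.hstack([cv2.resize(a[70:190,190:310],(384,384),interpolation=2),cv2.imread('pics/w37.png')[:,60:460]]))
```

```text
hasp0 target [0.5602 0.0475 0.12  ] d cm [ 0.43 -0.04 -2.13] spin -0.001 jawyaw -0.039 w 0.002 F [-0.   0.5 -0.9] t 49.55
1315 [[0.55532681 0.0468665  0.12815243]
 [0.56020045 0.07512898 0.13055904]
 [0.56525317 0.10038863 0.1320557 ]]
```

View pics/c37.png

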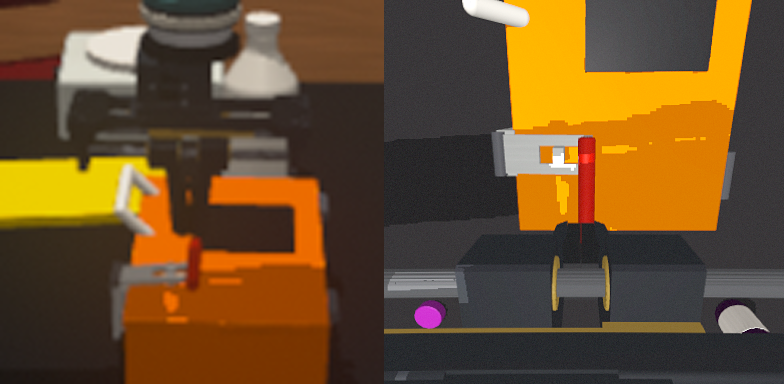

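Request:
carry_out([
  {"dx": 0.4, "dy": 0, "dz": -1.5, "spin": 0, "gripper": 0},
  {"dx": 0, "dy": 0, "dz": -1.5, "spin": 0, "gripper": 0},
  {"dx": 0, "dy": 0, "dz": -0.4, "spin": 0, "gripper": 0},
  {"dx": 0, "dy": 0, "dz": -0.2, "spin": 0, "gripper": 0},
  {"dx": 0, "dy": 0, "dz": 0, "spin": 0, "gripper": 0},
])

```text
clock: 50.28
tcp_pos: [0.561, 0.0478, 0.1065]
orientation: [-0.49, -0.51, -0.49, 0.51]
contact_force: [0.5, 0.5, -0.2]
width: 0.005
```

Request:
carry_out([
  {"dx": 0, "dy": 0, "dz": -0.3, "spin": 0, "gripper": 0},
  {"dx": 0, "dy": 0, "dz": -0.1, "spin": 0, "gripper": 0},
  {"dx": 0, "dy": 0, "dz": 0, "spin": 0, "gripper": 0},
])

```text
clock: 50.65
tcp_pos: [0.5615, 0.0478, 0.1031]
orientation: [0.49, 0.51, 0.49, -0.509]
contact_force: [0.5, 1.0, 2.7]
width: 0.002
```

Request:
carry_out([
  {"dx": 0, "dy": 0, "dz": -0.15, "spin": 0, "gripper": 0},
  {"dx": 0, "dy": 0, "dz": -0.1, "spin": 0, "gripper": 0},
  {"dx": 0, "dy": 0, "dz": 0, "spin": 0, "gripper": 0},
])

```text
clock: 51.02
tcp_pos: [0.5617, 0.0478, 0.1026]
orientation: [0.491, 0.51, 0.49, -0.509]
contact_force: [-4.6, 0.1, 13.8]
width: 0.003
```

Request:
carry_out([
  {"dx": 0, "dy": 0, "dz": 4, "spin": 0, "gripper": 0},
  {"dx": 0, "dy": 0, "dz": 5, "spin": 0, "gripper": 1},
  {"dx": 0, "dy": 0, "dz": 5, "spin": 0, "gripper": 1},
  {"dx": -2, "dy": -5, "dz": 2, "spin": 0, "gripper": 1},
  {"dx": -2, "dy": -5, "dz": 0, "spin": 0, "gripper": 1},
  {"dx": -2, "dy": -5, "dz": 0, "spin": 0, "gripper": 1},
  {"dx": -2, "dy": -5, "dz": 0, "spin": 0, "gripper": 1},
  {"dx": 0, "dy": -5, "dz": 0, "spin": 0, "gripper": 1},
  {"dx": 0, "dy": 0, "dz": 0, "spin": 0, "gripper": 1},
])

```text
clock: 52.15
tcp_pos: [0.4801, -0.2049, 0.2596]
orientation: [-0.489, -0.511, -0.489, 0.511]
contact_force: [0.6, 0.2, -0.2]
width: 0.116
```

Run:
```python
from bays import *
snap('top','t40'); snap('side','s40')
for f in ('top0','t40'):
    c=L(f); W=cloud(c); m=(mask(c,(5,180,100),(18,255,255))>0)&(W[...,2]>.088)&(W[...,2]<.125)
    A=W[m]; X=np.c_[A[:,0]-.675,A[:,1]-.168,np.ones(len(A))]; print(f,'lid plane',np.linalg.lstsq(X,A[:,2],rcond=None)[0].round(4))
    m=mask(c,(0,150,60),(4,255,255))>0; k=m&(np.abs(W[...,0]-.55)<.04)&(np.abs(W[...,1]-.06)<.06); print('bar',k.sum(),np.nanmedian(W[k],0).round(4))
    for nm,xy in (('bottle',(.747,-.147)),('beaker',(.69,-.39))):
        k=(np.hypot(W[...,0]-xy[0],W[...,1]-xy[1])<.06)&(W[...,2]>.05)&(W[...,2]<.12); print(nm,np.median(W[k],0).round(3))
a=cv2.imread('pics/s40.png'); b=cv2.imread('pics/t40.png'); cv2.imwrite('pics/c40.png',np.hstack([cv2.resize(a[70:190,190:310],(384,384),interpolation=2),cv2.resize(b[150:260,95:225],(400,384))]))
```

```text
top0 lid plane [-0.0023  0.0008  0.096 ]
bar 93 [0.5594 0.0683 0.1297]
bottle [ 0.744 -0.145  0.077]
beaker [ 0.7   -0.421  0.077]
t40 lid plane [-0.0063 -0.0043  0.0963]
bar 88 [0.5617 0.0641 0.1254]
bottle [ 0.745 -0.146  0.078]
beaker [ 0.7   -0.422  0.077]
```

View pics/c40.png

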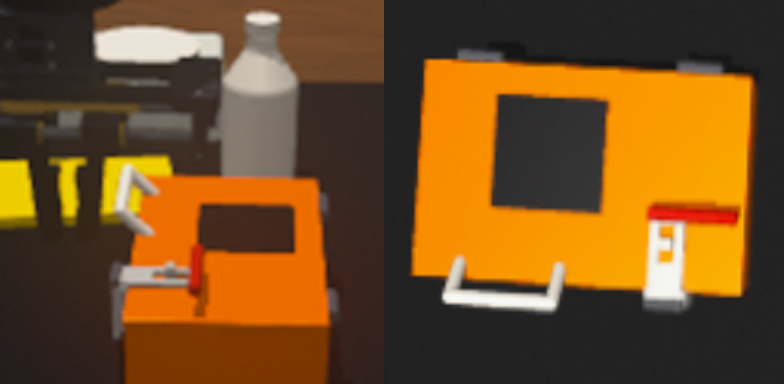

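```bash
python3 -c "
from station import *
print(hand_in())"
```

```text
the job is handed in; nothing more can be done
None
```

The orange logger case is loaded and closed, and I handed the job in at about 52 s on the robot clock; the hand-in reports no verdict. I swung the hasp to about 1.7 rad with the lid shut and opened the lid to about 1.55 rad. I then plugged in the white and green modules, shut and pressed the lid, and folded the hasp back down. No purple module was on the bench, only flat purple discs and vial caps, so the purple bay is empty.

**Last checks**
- **Modules:** after release, both ridge tops measured 69.3 mm above the bench, against 70 mm when fully home. They sit within about 1 mm of their bay centres and are aligned with the case. I last measured this just before shutting the lid.
- **Lid:** it was about 0.026 rad open when first shut, so I pressed it down. Its tilt then matched the start to within a few milliradians.
- **Hasp:** I pressed the bar until it met a stop at about 14 N. The bar's top now reads 125 mm, against 126 mm expected when flat.
- **Bottle and beaker:** both are within about 1 mm of where they started.

**What went wrong or disagreed**
- The fingertips sit about 20–24 mm higher than the reported tool position. The first grips on the hasp bar and the lid handle therefore missed or slipped, and I regripped lower. On the hasp's upswing the bar slipped and the tool pressed on it at about 24 N.
- The top and wrist cameras differed by 1–4 mm. I centred each module over its hole using the wrist camera alone.

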